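# Set the locking coil trimmer on the analyser's RF box

## Task

Take the plastic tuning tool from its stand, seat its blade fully in the slot of the wide trimmer on the open RF box, push the spring-loaded slug down with about 11 N to free its lock (under 7 N it is not free, over 20 N breaks it) and keep it pushed like that while turning it until its slot lines up with the two ridges on the collar. Then put the tool back upright in its stand; leave the narrow trimmer and everything else as they are.

Things in the scene. Friction and masses are not known exactly. Their poses are not given: they have to be found in the camera images.
- tuner_mid (a point): Centre of the square handle of the white plastic tuning tool, which stands upright, blade down, in the stand. Handle 16 x 16 mm, 62 mm tall (31 mm above and below this point), z up the tool, x and y square to its flat sides; the blade's width runs along x. The blade's tip is 88 mm below this point. For the rest see tuner.
- tuner_tip (a point): Middle of the lower edge of the tool's blade; axes as tuner_mid. All the force it puts on the wide trimmer counts towards the limits, sideways force too, so give way sideways while turning.
- stand_hole0 (a point): Centre of the mouth (top face) of the hole in the stand, a fixed black plastic block 70 x 70 x 56 mm; round hole 18 mm across, right through. The tool stands with its flange on the top face, so that the tip is 52 mm below this point and the handle centre 36 mm above it.
- trimmer: The wide trimmer, fixed on the RF box beside the narrow one, on either side of it: white foot 50 x 44 x 6 mm, round grey collar 35 mm across outside, 28 mm inside, its top 26 mm above the foot's underside. Two 3 mm wide ridges stand out from the collar's sides at +x and -x (along the foot's long side): the line for the slot. Origin: centre of the foot's underside.
- mouth (a point): Centre of the collar's mouth, level with its top, on the axis of the brass slug inside (24 mm across); axes as trimmer. The slug's top was left anywhere from 2.5 mm above to 2.5 mm below this point; that is not measured: feel for it. Its one straight slot is 4.2 mm wide, 8 mm deep from the slug's top and runs right across; a seated blade has about 0.13 rad of play either side.
- rfbox: The RF box, fixed: low aluminium case 160 (x) x 240 (y) x 40 mm high, open circuit board on top with small parts up to 18 mm high. Origin: centre of its underside.
- narrow_slot (a point): One end of the slot of the narrow trimmer (collar 22 mm across, brass slug 14 mm across, top 19 mm above the box's top; 6 mm off its axis): not to be turned.
- vial_a: Bystander: small amber vial, 24 mm across, 50 mm tall; origin at its foot.
- vial_b: Bystander: as vial_a.
- shield: Bystander: loose aluminium coil can, 26 mm across, 20 mm tall, standing on the RF box; origin at its foot.
- driver: Bystander: steel screwdriver with black handle lying on the table.
- cover: Bystander: aluminium cover of the RF box's end, an open tray 90 x 130 x 28 mm.
- jar: Bystander: glass jar 60 mm across, 80 mm tall.
- beaker: Bystander: glass beaker 60 mm across, 70 mm tall.
- tuner: The whole tuning tool, 40 g, origin at the middle of the blade's lower edge. Going up: flat blade 14 mm wide along x, 2.4 mm thick along y, 11 mm long; round shaft 12 mm across; at 52 mm a round flange 26 mm across, 5 mm thick, that rests on the stand's top; then the square handle. It can turn in its hole.
- slug (a joint): Angle of the slug's slot from the line of the ridges (the trimmer's x), rad, counter-clockwise from above; 0 is in line. Starts at 0.55 to 1.2; end stops at -0.5 and 1.7. The slug stands on a spring: it goes down 1 mm for each 12 N, 5 mm at most, turns with 0.01 N m, springs back and stays as turned when let go. It must be pushed down while turned.
There are look-alikes about, which are no part of the job. Of the things that look like the part that bears stand_hole0, take the one that is nearest to the robot's base at the start.

How it is judged:
By the outcome, as a careful person would: the job done as asked, in the order asked, and still so for the second after the job is handed in, with the robot touching nothing.
It also fails if it takes over 72 s, if anything falls off the work surface, if the arm or the gripper's body presses on something with over 40 N, if the wrist force passes 120 N, or if a joint passes its speed limit or range.

## Robot

A 6-joint arm with a two-finger parallel gripper is mounted at the origin on the work surface. World frame = base frame: x ahead of the robot, y to its left, z up, the work surface at z = 0. Lengths are in m, angles in rad, forces in N, time in s.
With the tool pointing down it reaches from about 0.35 to 0.775 m from the base axis. Payload 7.3 kg.
Tool frame: the origin (TCP) lies between the finger pads; the fingertips stand robot.tcp_to_tips ahead of it and the grasp point (between the pads) lies 2 mm behind it (robot.tcp_to_tips is the distance from the TCP to the fingertips, in m); y points along the fingers, x is the direction in which the jaws open and shut, and the axes are right-handed (so a half turn about y gives the same grasp; the last joint's range is limited). The gripper opens to 92 mm and grips with 3 to 60 N. Pads are 19 mm wide; open, the fingers measure 130 mm over their backs; the gripper's body (75 mm by 190 mm) begins 47 mm behind the grasp point.
Start: joints at [1.087, 0.342, 1.524, -0, 1.275, -0.146], TCP at [0.174, 0.495, 0.222] pointing down, gripper open.
Joint ranges: [-2.53, 2.53], [-0.77, 2.02], [0.04, 2.7], [-1, 4.14], [0.28, 2.66], [-3.11, 3.11]. Speed limits (rad/s): [2.57, 2.57, 3.14, 3.14, 3.14, 3.14].

## Interface

Orientations are given as [roll, pitch, yaw] about the fixed x, y, z axes, in that order (R = Rz(yaw) Ry(pitch) Rx(roll)).
In Python, from cell import status, read_camera, get_calibration, robot gives the robot as it stands.
- The arm moves only by the shell command python3 -m creep 'ROWS' [FORCE]. ROWS is JSON, a list of rows, each an object of numbers: "dx", "dy", "dz": the shift along the tool's x, y, z in m; "rx", "ry", "rz": the turn, a rotation vector about the tool's x, y, z in rad; "gripper": the opening, from 0 (shut) to 1 (fully open). A call has 1 to 20 rows; each row is the pose to reach, as a shift and turn from the pose commanded when the call began, along the tool's axes at that moment; what a row does not reach only later rows make up. A row lasts 1/8 s, in which the tool goes at most 62.5 mm and 10.7 degrees, less where a joint would pass 70% of its speed; a pose out of reach is approached as far as the arm can. A call with a gripper value outside its range is refused whole. The fingers move at their own pace and stop on an object; FORCE is the grip in N (left out, the last holds). Time passes only in rows, so rows that repeat a pose let the fingers close. It gives the time, the measured TCP pose, the force and the opening at its end, in the units of the state.
- status.observe(): the state, without advancing time (a new reading comes with each control period).
- read_camera(name): name is "scene" or "top"; returns (picture, depth): 384x512x3 uint8, red, green, blue; 384x512 float32, m along the optical axis (not along the pixel's ray), 0 where there is no reading.
- get_calibration(name): a dict with "fx", "fy", "cx", "cy" (pixels), "xyz" and "rotation" of the camera in the world. Camera axes: x right, y down, z forward; pixel columns grow to the right and rows downward; lengths in m; the calibration is good to about 2 mm. A picture is of the moment at which its call begins. get_calibration takes no time and is no camera call.
- robot.hand_in(): hands the job in, once; it reports no verdict.
The state is a dict: "time": time; "qpos": joint angles; "qvel": joint speeds; "joint_efforts": joint torques, N m; "tool_pos": TCP position; "tool_rot": TCP orientation; "contact_force": force on the tool from outside, world axes, zero at the start; "torque": the same for the moment, N m; "opening": finger opening in m.
Only numpy, scipy, OpenCV 4.12 (cv2) and the standard library are available. Lean on these libraries where they do the work, as an engineer would, in place of code of your own. Each camera call takes 0.05 s, during which the arm holds its last target.

## Working session

There is one attempt and no reset: what is moved stays moved. The work goes in short steps, Python scripts to look and compute and a shell command to move; the robot and the scene stay as the last step left them, time stands still between calls to the robot, and variables do not carry over. Pictures are saved under pics/ and viewed, and the job is handed in when it is done.

```bash
ls; mkdir -p pics; python3 - <<'E'
from cell import status, read_camera, get_calibration, robot
import cv2,numpy as np
s=status.observe();print(s, robot.tcp_to_tips)
for n in("scene","top"):
    p,d=read_camera(n);np.savez(f"pics/{n}0.npz",p=p,d=d)
    cv2.imwrite(f"pics/{n}0.png",cv2.resize(p[:,:,::-1],(800,600),interpolation=cv2.INTER_CUBIC))
    print(get_calibration(n))
E
```

```text
pics
{'time': 0.0, 'qpos': array([ 1.08703422e+00,  3.42729934e-01,  1.52501939e+00,  5.57220075e-06,
        1.27539788e+00, -1.46018163e-01]), 'qvel': array([-0.00050663, -0.0016403 , -0.00028909,  0.00221486,  0.00060225,
       -0.00098039]), 'joint_efforts': array([ 8.03439689e-04, -4.31249177e+01, -2.44221961e+01,  7.18295923e-02,
        5.57357760e-02, -1.44264586e-04]), 'tool_pos': array([0.17375451, 0.49497263, 0.2210404 ]), 'tool_rot': array([-1.57056487e+00,  1.53723068e-03,  1.23305093e+00]), 'contact_force': array([ 0.04297441,  0.92472128, -0.31565188]), 'torque': array([-0.01132643, -0.03088644,  0.02575036]), 'opening': 0.09189850570712221} 0.017
{'fx': 444.4093906647224, 'fy': 444.4093906647224, 'cx': 257.26992505277065, 'cy': 184.6180605660057, 'xyz': array([ 0.97894073, -0.56968466,  0.67957993]), 'rotation': array([-2.24147629,  0.0099031 ,  0.52833188])}
{'fx': 479.5573354503303, 'fy': 479.5573354503303, 'cx': 249.33086941616133, 'cy': 196.31154091532127, 'xyz': array([0.40501402, 0.09607195, 1.11905282]), 'rotation': array([-2.96918592, -0.01141237, -1.54324137])}
```

View pics/scene0.png

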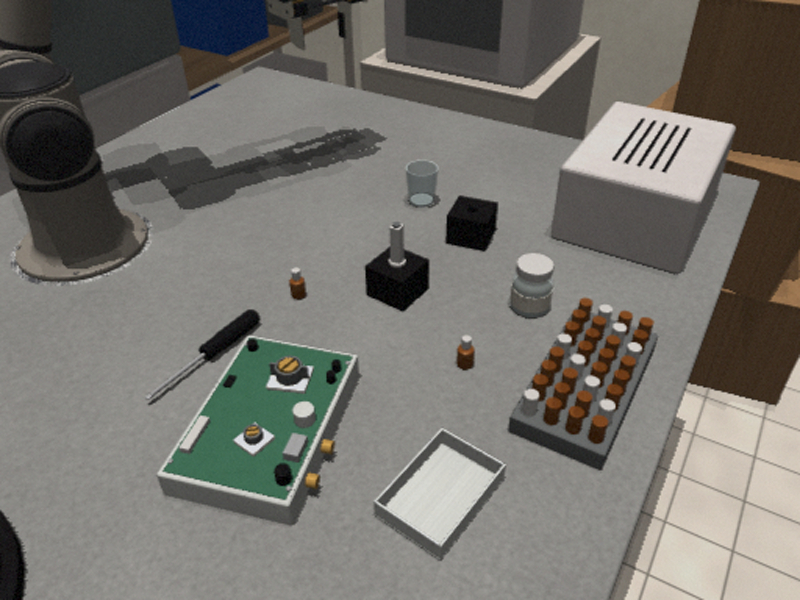

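View pics/top0.png

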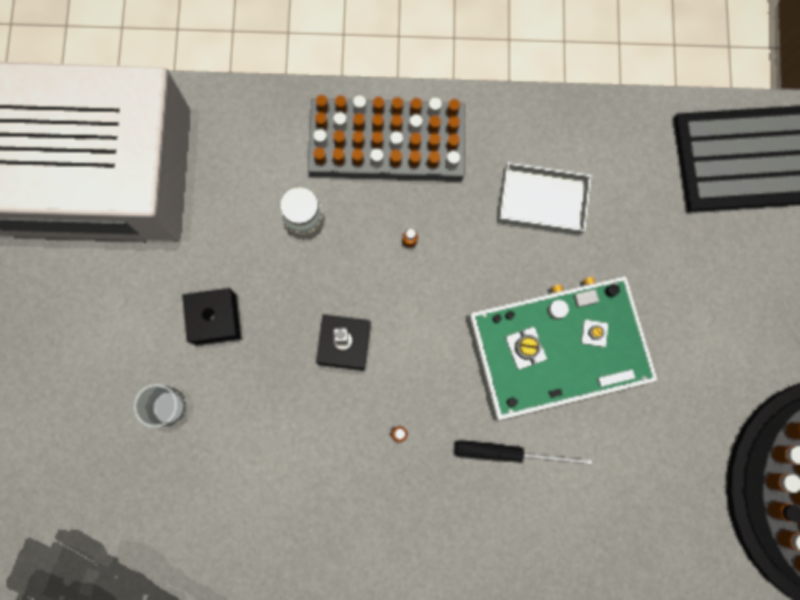

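```bash
cat > h.py <<'E'
import numpy as np
from scipy.spatial.transform import Rotation as R
from cell import get_calibration
def K(n):
    c=get_calibration(n);return c
def rot(c):
    r=np.asarray(c['rotation']); return R.from_euler('xyz',r).as_matrix()
def world(n,u,v,d):
    c=K(n);p=np.array([(u-c['cx'])/c['fx']*d,(v-c['cy'])/c['fy']*d,d]);return rot(c)@p+c['xyz']
def atz(n,u,v,z):
    c=K(n);r=rot(c)@np.array([(u-c['cx'])/c['fx'],(v-c['cy'])/c['fy'],1.]);return c['xyz']+r*(z-c['xyz'][2])/r[2]
def proj(n,p):
    c=K(n);q=rot(c).T@(np.asarray(p)-c['xyz']);return np.array([q[0]/q[2]*c['fx']+c['cx'],q[1]/q[2]*c['fy']+c['cy'],q[2]])
E
python3 - <<'E'
from h import *
import cv2
t=np.load('pics/top0.npz');s=np.load('pics/scene0.npz')
for n,z in(('top',t),('scene',s)):
    for (u,v) in ((400,300),(250,420)):
        u,v=u*.64,v*.64;print(n,world(n,u,v,z['d'][int(v),int(u)]))
def crop(z,x,y,w,h,f,name):
    cv2.imwrite(name,cv2.resize(z['p'][y:y+h,x:x+w,::-1],(w*f,h*f),interpolation=cv2.INTER_CUBIC))
crop(t,195,195,50,45,12,'pics/c_stand_t.png')
crop(t,295,170,130,100,6,'pics/c_box_t.png')
crop(s,225,135,100,70,8,'pics/c_stand_s.png')
crop(s,100,205,135,130,5,'pics/c_box_s.png')
for (u,v) in ((343,342),(210,316)): print('stand',world('top',u*.64,v*.64,t['d'][int(v*.64)+14,int(u*.64)]))
E
```

```text
top [ 6.11090988e-01  7.31334003e-02 -3.87348767e-04]
top [4.24689688e-01 2.89660737e-01 8.31817474e-05]
scene [0.56515073 0.12037787 0.01926735]
scene [ 0.53603309 -0.18550668  0.03943302]
stand [0.53697853 0.15393079 0.05912336]
stand [0.56819429 0.3442     0.06336948]
```

View pics/c_stand_t.png

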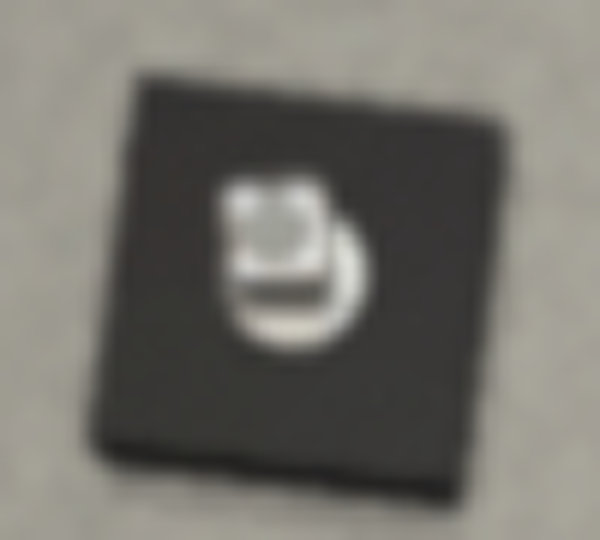

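View pics/c_box_t.png

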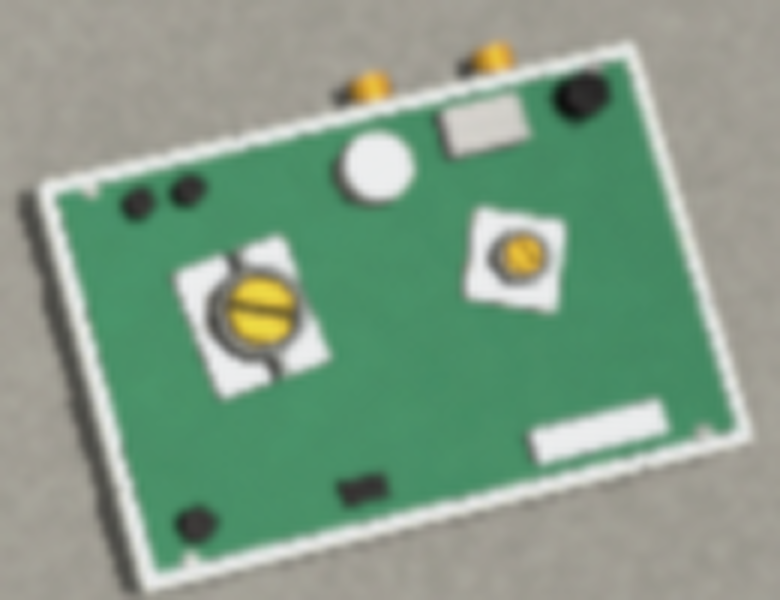

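View pics/c_stand_s.png

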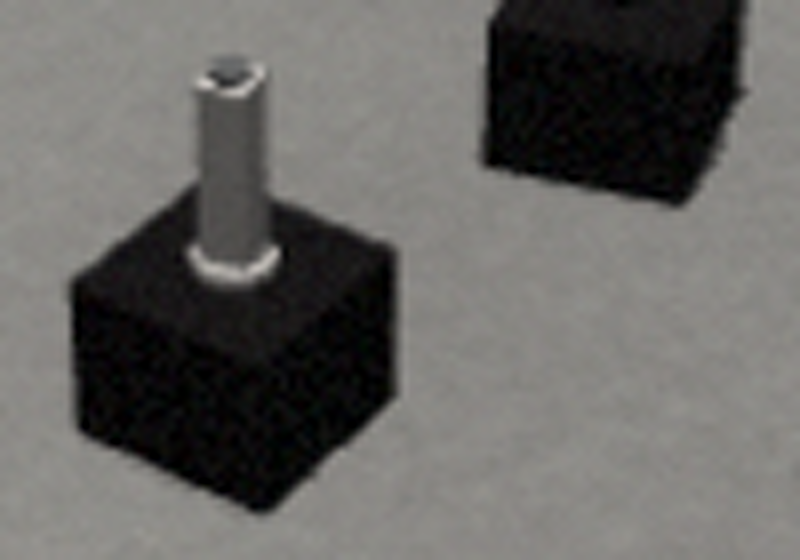

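View pics/c_box_s.png

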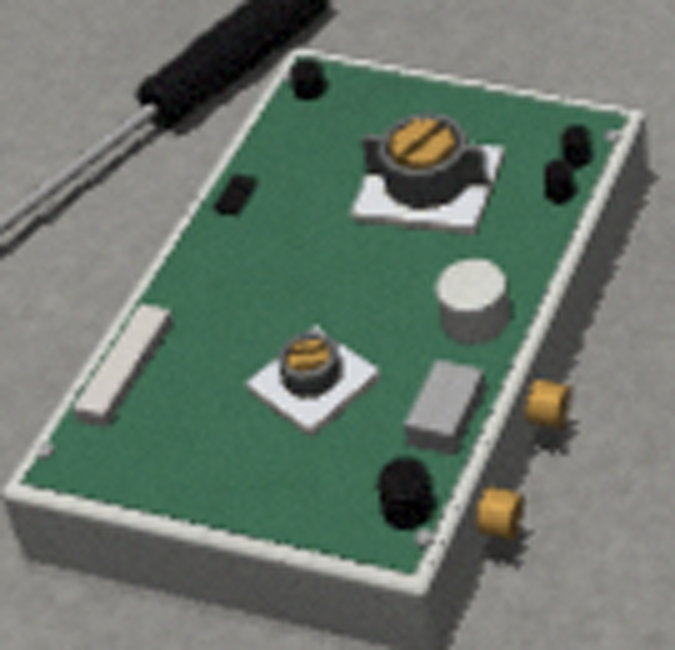

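```bash
python3 - <<'E'
from h import *
import cv2
t=np.load('pics/top0.npz');s=np.load('pics/scene0.npz')
def crop(z,x,y,w,h,f,name):
    im=cv2.resize(z['p'][y:y+h,x:x+w,::-1],(w*f,h*f),interpolation=cv2.INTER_LANCZOS4)
    for i in range(0,w,5): cv2.putText(im,str(x+i),(i*f,10),0,.35,(0,0,255)); cv2.line(im,(i*f+f//2,12),(i*f+f//2,18),(0,0,255))
    for i in range(0,h,5): cv2.putText(im,str(y+i),(0,i*f+f//2+4),0,.35,(0,0,255))
    cv2.imwrite(name,im)
crop(t,320,205,35,35,17,'pics/d1.png')
crop(t,208,206,24,24,24,'pics/d2.png')
crop(s,166,222,40,34,18,'pics/d3.png')
E
```

```text
(no output)
```

View pics/d1.png

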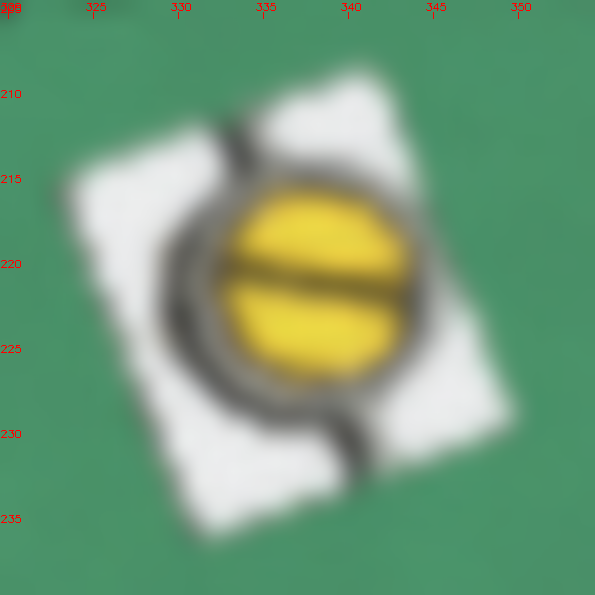

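View pics/d2.png

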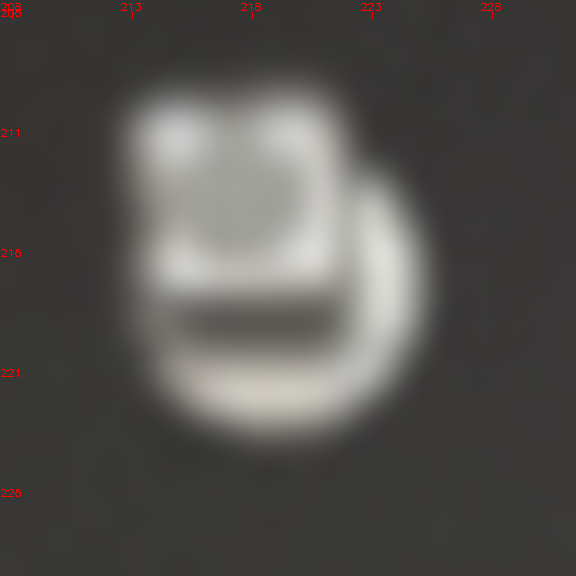

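View pics/d3.png

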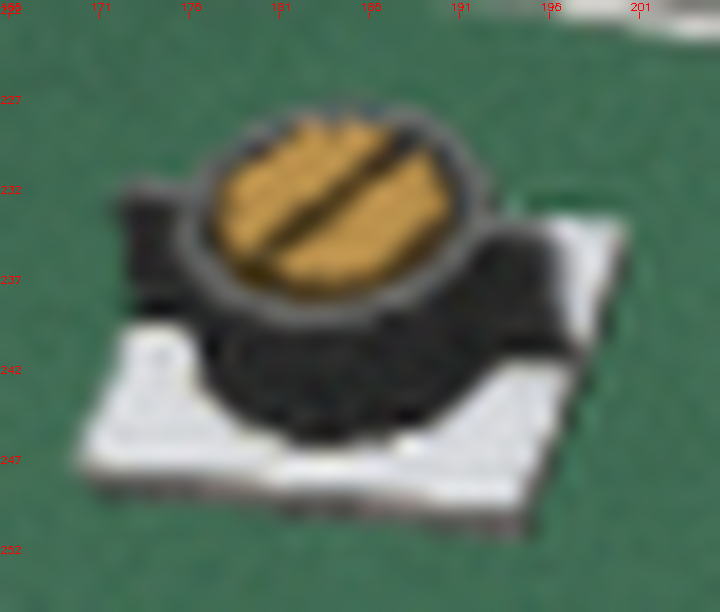

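```bash
python3 - <<'E'
from h import *
def P(n,x,y,f,x0,y0,z): return atz(n,(x+.5)/f-.5+x0,(y+.5)/f-.5+y0,z)
f=[P('top',*c,17,320,205,.046) for c in((68,183),(368,65),(515,418),(210,540))]
print('foot c',np.mean(f,0)); e=lambda a,b:(np.linalg.norm(b-a),np.arctan2(*(b-a)[1::-1]))
for i in range(4): print(e(f[i],f[(i+1)%4]))
a=P('top',237,150,17,320,205,.066);b=P('top',350,445,17,320,205,.066);print('ridge',e(a,b),(a+b)/2)
a=P('top',228,268,17,320,205,.066);b=P('top',412,292,17,320,205,.066);print('slot',e(a,b),(a+b)/2)
f=[P('top',*c,24,208,206,.123) for c in((130,92),(340,85),(350,283),(140,300))]
print('hand c',np.mean(f,0))
for i in range(4): print(e(f[i],f[(i+1)%4]))
print('scene mouth',atz('scene',183.7,233,.066))
g=P('scene',335,210,18,166,222,.066);print(g)
a=P('scene',262,258,18,166,222,.066);b=P('scene',410,140,18,166,222,.066);print('slot s',e(a,b),(a+b)/2)
# scene handle top: crop c_stand_s x8 at (225,135)
print('hand s',P('scene',231,75,8,225,135,.123))
f=[P('top',*c,12,195,195,.056) for c in((140,72),(508,112),(467,487),(97,440))];print('stand',np.mean(f,0),[e(f[i],f[(i+1)%4]) for i in range(4)])
E
```

```text
foot c [ 0.53868066 -0.10937152  0.046     ]
(np.float64(0.043510912276525066), np.float64(-1.1686191671213344))
(np.float64(0.05048549396786911), np.float64(-2.750625556040745))
(np.float64(0.044017713925277854), np.float64(1.9751902444196305))
(np.float64(0.05059127050012907), np.float64(0.3809737478227865))
ridge (np.float64(0.04090557984721397), np.float64(-2.776889823185366)) [ 0.53668708 -0.10595076  0.066     ]
slot (np.float64(0.02411708519003906), np.float64(-1.672609974356303)) [ 0.5390222  -0.10943743  0.066     ]
hand c [0.54038314 0.15506302 0.123     ]
(np.float64(0.018340022762111944), np.float64(-1.5078696482613747))
(np.float64(0.01745988762066183), np.float64(-3.054263223291825))
(np.float64(0.01832635048569504), np.float64(1.681298241735624))
(np.float64(0.01833202400069061), np.float64(0.08804576879623498))
scene mouth [ 0.53532372 -0.10747999  0.066     ]
[ 0.53640384 -0.10748374  0.066     ]
slot s (np.float64(0.022732382722182427), np.float64(1.4464895318982602)) [ 0.53546604 -0.10598418  0.066     ]
hand s [0.53774793 0.15794181 0.123     ]
stand [0.54025881 0.15359342 0.056     ] [(np.float64(0.06924940779110882), np.float64(-1.6510208478383541)), (np.float64(0.07055500356358017), np.float64(3.0660061738076787)), (np.float64(0.06900775686663063), np.float64(1.4729667014812562)), (np.float64(0.069341840896105), np.float64(-0.07186611354405241))]
```

Candidates (800x600 top picture): black stands at (343,342) with the tool and (210,316) empty, which is farther from the base. Trimmers: the wide one at (527,347) with two ridges and the narrow one at (597,333). I choose the stand with the tool and the wide trimmer; both crops confirm this. The slug angle is about 1.07 rad.

```bash
python3 -m creep '[{"dx":-0.198,"dz":-0.457,"dy":0.04,"ry":1.153,"gripper":1},{"dx":-0.198,"dz":-0.457,"dy":0.04,"ry":1.153},{"dx":-0.198,"dz":-0.457,"dy":0.04,"ry":1.153},{"dx":-0.198,"dz":-0.457,"dy":0.04,"ry":1.153},{"dx":-0.198,"dz":-0.457,"dy":0.04,"ry":1.153},{"dx":-0.198,"dz":-0.457,"dy":0.04,"ry":1.153},{"dx":-0.198,"dz":-0.457,"dy":0.04,"ry":1.153},{"dx":-0.198,"dz":-0.457,"dy":0.04,"ry":1.153},{"dx":-0.198,"dz":-0.457,"dy":0.04,"ry":1.153},{"dx":-0.198,"dz":-0.457,"dy":0.04,"ry":1.153}]'
```

```text
invalid input at $[0]: expected keys dx, dy, dz, rx, ry, rz, gripper
```

```bash
python3 -m creep '[{"dx":-0.198,"dy":0.04,"dz":-0.457,"rx":0,"ry":1.153,"rz":0,"gripper":1},{"dx":-0.198,"dy":0.04,"dz":-0.457,"rx":0,"ry":1.153,"rz":0,"gripper":1},{"dx":-0.198,"dy":0.04,"dz":-0.457,"rx":0,"ry":1.153,"rz":0,"gripper":1},{"dx":-0.198,"dy":0.04,"dz":-0.457,"rx":0,"ry":1.153,"rz":0,"gripper":1},{"dx":-0.198,"dy":0.04,"dz":-0.457,"rx":0,"ry":1.153,"rz":0,"gripper":1},{"dx":-0.198,"dy":0.04,"dz":-0.457,"rx":0,"ry":1.153,"rz":0,"gripper":1},{"dx":-0.198,"dy":0.04,"dz":-0.457,"rx":0,"ry":1.153,"rz":0,"gripper":1},{"dx":-0.198,"dy":0.04,"dz":-0.457,"rx":0,"ry":1.153,"rz":0,"gripper":1},{"dx":-0.198,"dy":0.04,"dz":-0.457,"rx":0,"ry":1.153,"rz":0,"gripper":1},{"dx":-0.198,"dy":0.04,"dz":-0.457,"rx":0,"ry":1.153,"rz":0,"gripper":1},{"dx":-0.198,"dy":0.04,"dz":-0.457,"rx":0,"ry":1.153,"rz":0,"gripper":1}]' 40; cat > look.py <<'E'
import sys,cv2
from h import *
from cell import status, read_camera
tag=sys.argv[1]
for a in sys.argv[2:]:
    n,x,y,w,h,f=a.split(',');x,y,w,h,f=map(int,(x,y,w,h,f))
    p,d=read_camera(n);np.savez(f'pics/{n}{tag}.npz',p=p,d=d)
    im=cv2.resize(p[y:y+h,x:x+w,::-1],(w*f,h*f),interpolation=cv2.INTER_LANCZOS4)
    for i in range(0,w,5): cv2.putText(im,str(x+i),(i*f,10),0,.35,(0,0,255)); cv2.line(im,(i*f+f//2,12),(i*f+f//2,18),(0,0,255))
    for i in range(0,h,5): cv2.putText(im,str(y+i),(0,i*f+f//2+4),0,.35,(0,0,255))
    cv2.imwrite(f'pics/{n}{tag}.png',im)
s=status.observe()
for k in('time','tool_pos','tool_rot','contact_force','torque','opening','qpos'):print(k,np.round(s[k],4))
E
python3 look.py a scene,200,90,110,110,5
```

```text
time: 1.48
tool_pos: [0.5386, 0.1582, 0.1818]
tool_rot: [-1.571, 0.0, 0.082]
contact_force: [0.3, 0.5, 0.2]
opening: 0.0918
time 1.525
tool_pos [0.5387 0.1583 0.182 ]
tool_rot [-1.5706e+00 -1.0000e-04  8.1900e-02]
contact_force [ 0.6735 -0.7685  0.2727]
torque [-0.0564  0.0951 -0.0012]
opening 0.0919
qpos [1.4910e-01 4.4170e-01 1.4838e+00 2.0000e-04 1.2160e+00 6.7100e-02]
```

View pics/scenea.png

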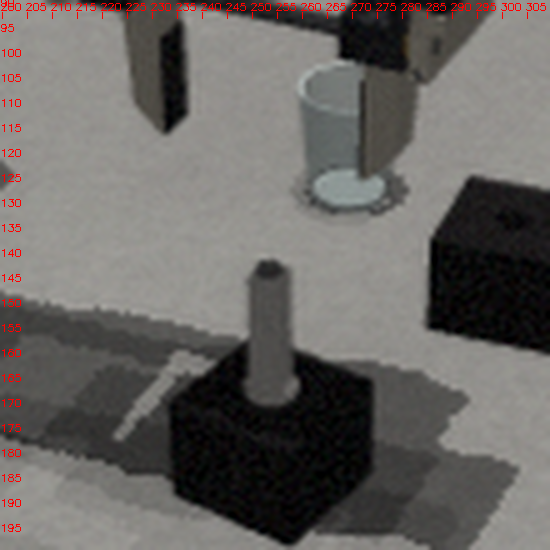

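```bash
python3 -m creep '[{"dx":0,"dy":0.05,"dz":-0.001,"rx":0,"ry":0,"rz":0,"gripper":1},{"dx":0,"dy":0.09,"dz":-0.001,"rx":0,"ry":0,"rz":0,"gripper":1},{"dx":0,"dy":0.09,"dz":-0.001,"rx":0,"ry":0,"rz":0,"gripper":1},{"dx":0,"dy":0.09,"dz":-0.001,"rx":0,"ry":0,"rz":0,"gripper":0},{"dx":0,"dy":0.09,"dz":-0.001,"rx":0,"ry":0,"rz":0,"gripper":0},{"dx":0,"dy":0.09,"dz":-0.001,"rx":0,"ry":0,"rz":0,"gripper":0},{"dx":0,"dy":0.09,"dz":-0.001,"rx":0,"ry":0,"rz":0,"gripper":0},{"dx":0,"dy":0.09,"dz":-0.001,"rx":0,"ry":0,"rz":0,"gripper":0},{"dx":0,"dy":0.09,"dz":-0.001,"rx":0,"ry":0,"rz":0,"gripper":0},{"dx":0,"dy":0.09,"dz":-0.001,"rx":0,"ry":0,"rz":0,"gripper":0}]' 40; python3 look.py b scene,200,90,110,110,5
```

```text
time: 2.78
tool_pos: [0.5396, 0.1561, 0.0917]
tool_rot: [-1.571, 0.0, 0.08]
contact_force: [0.7, 0.2, 1.0]
opening: 0.0263
time 2.825
tool_pos [0.5396 0.1561 0.0917]
tool_rot [-1.5707e+00  1.0000e-04  8.0000e-02]
contact_force [-0.135  -0.6967 -0.4781]
torque [-0.0576  0.0597  0.02  ]
opening 0.0224
qpos [1.4510e-01 5.4060e-01 1.5940e+00 1.0000e-04 1.0071e+00 6.5100e-02]
```

View pics/sceneb.png

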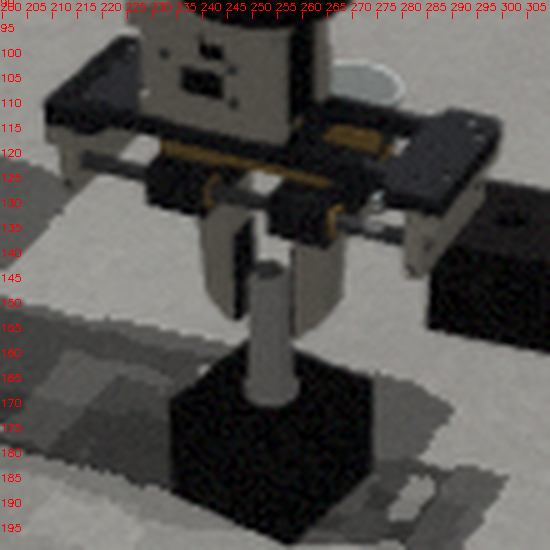

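```bash
python3 - <<'E'
from h import *
for p in([.5396,.1561,.075],[.5396,.1561,.061],[.5396,.1561,.123],[.5396-.012,.155,.075],[.5396+.012,.157,.075]): print(proj('scene',p))
E
```

```text
[254.02979215 161.75632009   1.04037427]
[254.1153964  166.59179555   1.04907511]
[253.72510063 144.54539391   1.01054283]
[249.39686831 160.53277536   1.04443611]
[258.65598105 163.03302385   1.03617774]
```

```bash
python3 -m creep '[{"dx":0,"dy":0,"dz":0,"rx":0,"ry":0,"rz":0,"gripper":0},{"dx":0,"dy":0,"dz":0,"rx":0,"ry":0,"rz":0,"gripper":0}]' 40; python3 look.py c scene,200,90,110,110,6 top,190,180,60,60,9
```

```text
time: 3.08
tool_pos: [0.5396, 0.1561, 0.0917]
tool_rot: [-1.571, 0.0, 0.08]
contact_force: [0.1, -0.2, -0.2]
opening: 0.0159
time 3.175
tool_pos [0.5396 0.1561 0.0917]
tool_rot [-1.5707e+00  1.0000e-04  8.0000e-02]
contact_force [-1.0388 -0.2566 -0.2794]
torque [-0.0679 -0.0045 -0.0115]
opening 0.0158
qpos [1.4510e-01 5.4060e-01 1.5940e+00 1.0000e-04 1.0071e+00 6.5100e-02]
```

View pics/scenec.png

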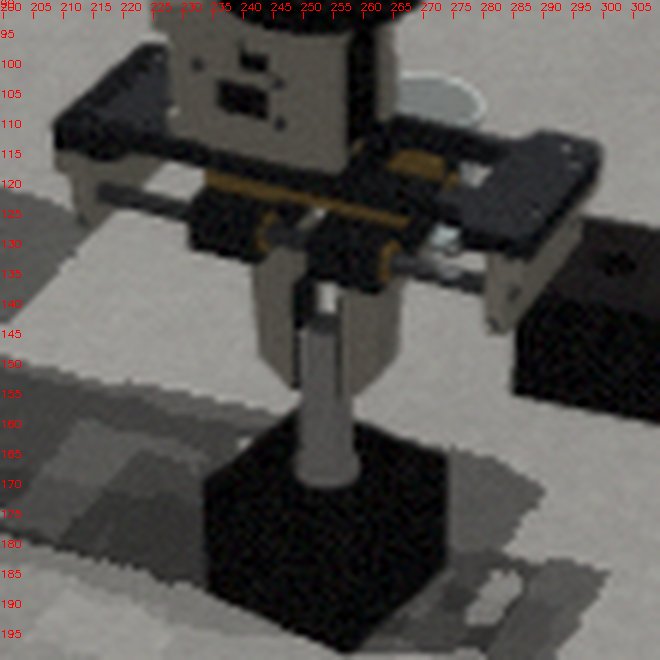

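View pics/topc.png

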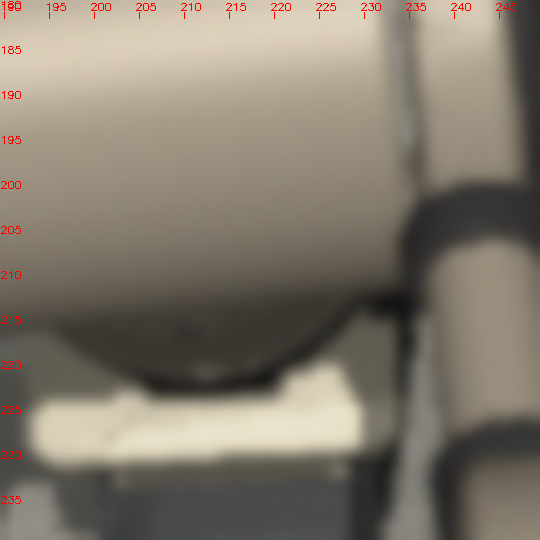

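```bash
python3 -m creep '[{"dx":0,"dy":-0.02,"dz":0,"rx":0,"ry":0,"rz":0,"gripper":0},{"dx":0,"dy":-0.06,"dz":0,"rx":0,"ry":0,"rz":0,"gripper":0},{"dx":0,"dy":-0.1,"dz":0,"rx":0,"ry":0,"rz":0,"gripper":0},{"dx":0,"dy":-0.1,"dz":0,"rx":0,"ry":0,"rz":0,"gripper":0},{"dx":0,"dy":-0.1,"dz":0,"rx":0,"ry":0,"rz":0,"gripper":0}]'; python3 look.py d scene,210,70,90,110,6
```

```text
time: 3.8
tool_pos: [0.5391, 0.156, 0.191]
tool_rot: [-1.571, 0.001, 0.08]
contact_force: [-0.8, 0.0, -0.4]
opening: 0.0153
time 3.85
tool_pos [0.5388 0.156  0.1904]
tool_rot [-1.5709  0.0023  0.08  ]
contact_force [ 1.0621 -0.0844 -0.6291]
torque [-0.0815  0.0374  0.0466]
opening 0.0157
qpos [1.4510e-01 4.3470e-01 1.4705e+00 1.0000e-04 1.2387e+00 6.5100e-02]
```

View pics/scened.png

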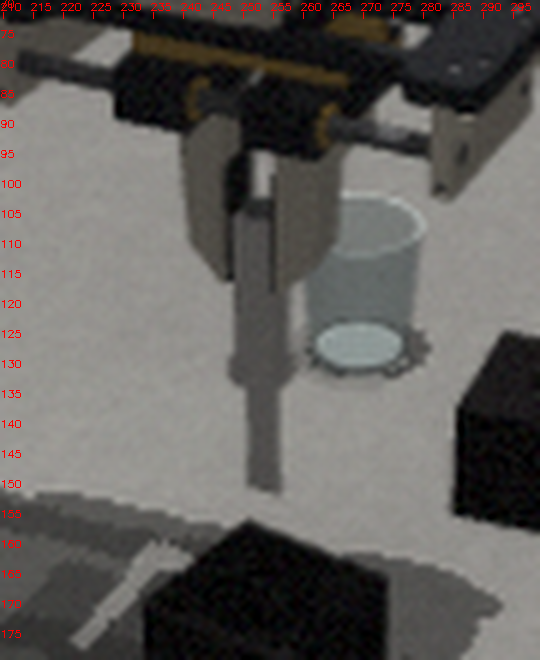

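```bash
python3 -m creep '[{"dx":-0.003,"dy":0,"dz":-0.035,"rx":0,"ry":-0.15,"rz":0,"gripper":0},{"dx":-0.007,"dy":0,"dz":-0.08,"rx":0,"ry":-0.3,"rz":0,"gripper":0},{"dx":-0.011,"dy":0,"dz":-0.125,"rx":0,"ry":-0.48,"rz":0,"gripper":0},{"dx":-0.015,"dy":0,"dz":-0.17,"rx":0,"ry":-0.66,"rz":0,"gripper":0},{"dx":-0.019,"dy":0,"dz":-0.21,"rx":0,"ry":-0.84,"rz":0,"gripper":0},{"dx":-0.021,"dy":0,"dz":-0.24,"rx":0,"ry":-1.02,"rz":0,"gripper":0},{"dx":-0.0225,"dy":0,"dz":-0.257,"rx":0,"ry":-1.18,"rz":0,"gripper":0},{"dx":-0.0229,"dy":0.01,"dz":-0.263,"rx":0,"ry":-1.3,"rz":0,"gripper":0},{"dx":-0.0229,"dy":0.018,"dz":-0.263,"rx":0,"ry":-1.38,"rz":0,"gripper":0},{"dx":-0.0229,"dy":0.018,"dz":-0.263,"rx":0,"ry":-1.38,"rz":0,"gripper":0},{"dx":-0.0229,"dy":0.018,"dz":-0.263,"rx":0,"ry":-1.38,"rz":0,"gripper":0},{"dx":-0.0229,"dy":0.018,"dz":-0.263,"rx":0,"ry":-1.38,"rz":0,"gripper":0}]'; python3 look.py e scene,160,180,50,65,9 top,300,170,80,80,7
```

```text
time: 5.35
tool_pos: [0.5379, -0.1078, 0.1738]
tool_rot: [-1.571, -0.0, 1.459]
contact_force: [0.8, -0.4, -0.7]
opening: 0.0157
time 5.45
tool_pos [ 0.5379 -0.1078  0.1739]
tool_rot [-1.5713 -0.      1.4597]
contact_force [ 0.117  -0.1164  0.0336]
torque [ 0.0273 -0.0007  0.0331]
opening 0.0156
qpos [-3.3760e-01  4.2650e-01  1.5326e+00  1.0000e-04  1.1821e+00 -1.7973e+00]
```

View pics/scenee.png

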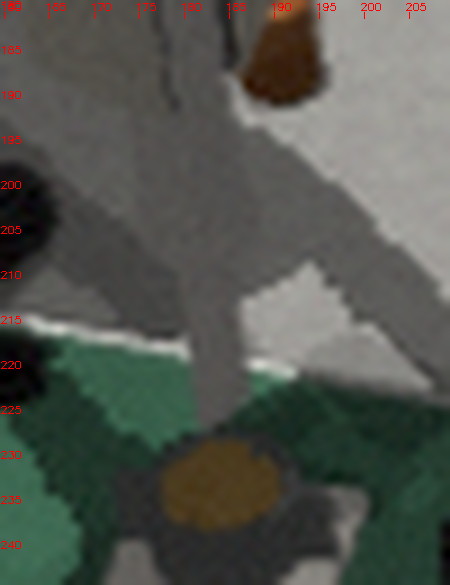

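View pics/tope.png

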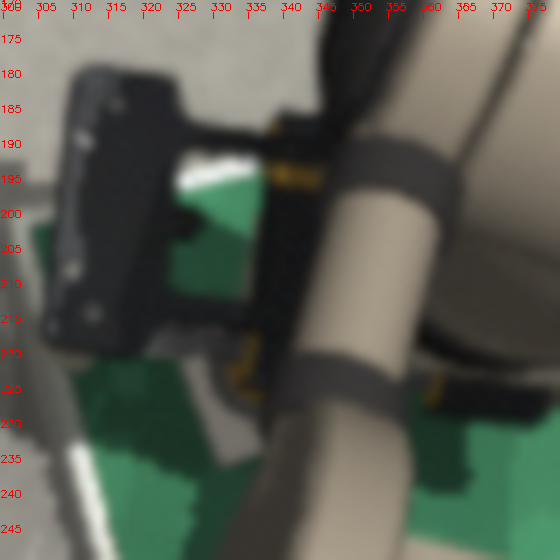

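```bash
python3 - <<'E'
from h import *
import cv2
p=np.load('pics/scenee.npz')['p'][205:250,165:205,::-1].astype(float)
im=np.clip((p-20)*2.2,0,255).astype('uint8')
f=14;im=cv2.resize(im,None,fx=f,fy=f,interpolation=cv2.INTER_CUBIC)
for i in range(0,40,5): cv2.putText(im,str(165+i),(i*f,10),0,.35,(0,0,255)); cv2.line(im,(i*f+f//2,12),(i*f+f//2,18),(0,0,255))
for i in range(0,45,5): cv2.putText(im,str(205+i),(0,i*f+f//2+4),0,.35,(0,0,255))
cv2.imwrite('pics/e2.png',im)
print('tip',proj('scene',[.5379,-.1078,.0862]),'mouth',proj('scene',[.5379,-.1078,.066]))
E
```

```text
tip [183.48147242 226.06759919   0.85636275] mouth [184.64987465 233.5619006    0.86891681]
```

View pics/e2.png

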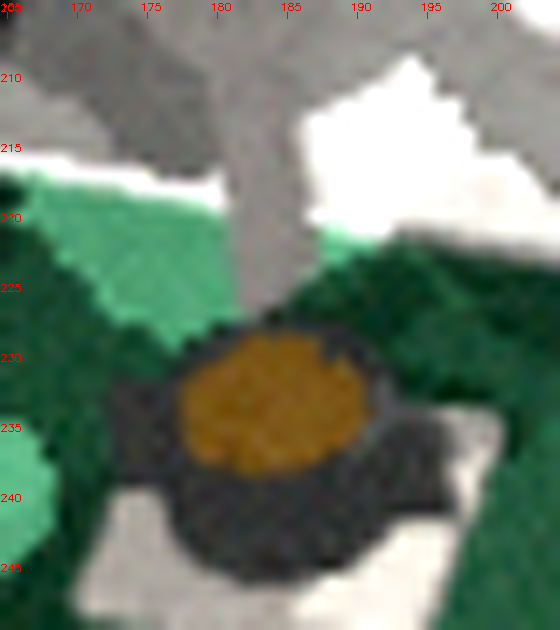

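```bash
python3 - <<'E'
from h import *
z=np.load('pics/scenee.npz');p=z['p'];d=z['d']
for v in range(212,231): print(v,' '.join('%3d/%3d'%(p[v,u,0],p[v,u,1]) for u in range(177,193)))
for v in range(212,231,1): print(v,' '.join('%.3f'%d[v,u] for u in range(177,193)))
for zz in(.1,.106): print(proj('scene',[.5379,-.1078,zz]))
E
```

```text
212  70/ 70  66/ 66  70/ 70  82/ 79  81/ 79  84/ 82  82/ 81  85/ 79  82/ 82  84/ 84  90/ 88 111/109 155/153 159/157 165/161 165/164
213  70/ 70  71/ 70  71/ 72  81/ 79  84/ 85  86/ 84  85/ 83  88/ 84  83/ 81 103/101 156/155 159/156 160/159 161/157 160/160 166/165
214  68/ 67  72/ 73  69/ 69  77/ 77  85/ 84  87/ 85  89/ 86  82/ 79  85/ 84 114/111 157/154 158/157 161/159 161/160 161/160 158/156
215  69/ 67  67/ 69  73/ 71  75/ 72  88/ 84  83/ 82  87/ 84  84/ 79  81/ 76 106/103 156/153 157/156 159/159 164/162 163/160 159/156
216  69/ 68  68/ 71  69/ 69  76/ 76  85/ 81  88/ 85  86/ 83  83/ 85  78/ 77  99/ 95 142/139 158/154 158/157 161/160 156/156 156/156
217  81/ 79  69/ 67  83/ 82 110/109  85/ 81  88/ 84  83/ 81  84/ 82  84/ 82  93/ 92 125/125 145/142 161/161 156/154 158/156 159/156
218 182/181 179/179 176/177 156/154  84/ 82  86/ 84  84/ 82  84/ 83  83/ 80  83/ 81 116/114 141/139 160/159 158/156 157/156 160/156
219  89/113 103/126 116/134 155/164 101/100  85/ 84  84/ 83  84/ 81  85/ 82  86/ 84 114/112 137/135 145/144 158/155 159/156 160/158
220  57/ 95  60/ 97  66/100  84/110  85/ 91 
[... 2689 characters left out ...]
 0.926 0.924 0.927
225 0.925 0.925 0.927 0.921 0.925 0.847 0.849 0.852 0.853 0.924 0.925 0.925 0.925 0.922 0.921 0.925
226 0.924 0.921 0.921 0.922 0.920 0.849 0.851 0.852 0.923 0.920 0.922 0.923 0.920 0.922 0.925 0.919
227 0.919 0.918 0.920 0.923 0.919 0.854 0.852 0.921 0.917 0.884 0.919 0.918 0.919 0.916 0.918 0.916
228 0.917 0.914 0.917 0.916 0.880 0.880 0.880 0.880 0.880 0.881 0.879 0.879 0.876 0.914 0.914 0.918
229 0.914 0.915 0.878 0.878 0.876 0.876 0.874 0.874 0.874 0.875 0.878 0.883 0.880 0.876 0.878 0.914
230 0.911 0.875 0.873 0.876 0.875 0.875 0.873 0.872 0.873 0.875 0.876 0.883 0.871 0.875 0.876 0.879
[182.66336195 220.82011999   0.84778621]
[182.30247601 218.50534523   0.84405728]
```

```bash
python3 - <<'E'
from h import *
def P(n,x,y,f,x0,y0,z): return atz(n,(x+.5)/f-.5+x0,(y+.5)/f-.5+y0,z)
print('mouth rim',P('scene',334,210,18,166,222,.066))
a=[P('scene',*c,18,166,222,.046) for c in((85,460),(525,508),(622,225))]
print('foot',(a[0]+a[2])/2,np.linalg.norm(a[1]-a[0]),np.linalg.norm(a[2]-a[1]),np.arctan2(*(a[1]-a[0])[1::-1]),np.arctan2(*(a[2]-a[1])[1::-1]))
for c in((184.3,225.6),(184.5,225.4)): print('tip',atz('scene',*c,.0862))
# shaft center
print('shaft',atz('scene',183.5,216,.0862+.03))
# project full model for mouth circle outer at rim with candidates
import cv2
z=np.load('pics/scene0.npz')['p']
best=[]
E
```

```text
mouth rim [ 0.53630917 -0.10753773  0.066     ]
foot [ 0.5367146  -0.10746918  0.046     ] 0.049216016690366814 0.043415111429173134 0.37475108225249815 1.9575412210812537
tip [ 0.53847353 -0.10597837  0.0862    ]
tip [ 0.53846691 -0.10534173  0.0862    ]
shaft [ 0.54342619 -0.10938738  0.1162    ]
```

```bash
python3 -m creep '[{"dx":-0.002,"dy":0.008,"dz":0.0018,"rx":0,"ry":0,"rz":0,"gripper":0},{"dx":-0.002,"dy":0.0145,"dz":0.0018,"rx":0,"ry":0,"rz":0,"gripper":0},{"dx":-0.002,"dy":0.0145,"dz":0.0018,"rx":0,"ry":0,"rz":0,"gripper":0},{"dx":-0.002,"dy":0.0145,"dz":0.0018,"rx":0,"ry":0,"rz":0,"gripper":0}]'; python3 look.py f scene,160,200,50,50,9;  python3 - <<'E'
from h import *
import cv2
p=np.load('pics/scenef.npz')['p'][205:250,165:205,::-1].astype(float)
im=np.clip((p-20)*2.2,0,255).astype('uint8')
f=14;im=cv2.resize(im,None,fx=f,fy=f,interpolation=cv2.INTER_CUBIC)
for i in range(0,40,5): cv2.putText(im,str(165+i),(i*f,10),0,.35,(0,0,255)); cv2.line(im,(i*f+f//2,12),(i*f+f//2,18),(0,0,255))
for i in range(0,45,5): cv2.putText(im,str(205+i),(0,i*f+f//2+4),0,.35,(0,0,255))
cv2.imwrite('pics/f2.png',im)
E
```

```text
time: 5.95
tool_pos: [0.5359, -0.1097, 0.1592]
tool_rot: [-1.571, -0.0, 1.46]
contact_force: [0.4, 0.1, 0.3]
opening: 0.0156
time 6.0
tool_pos [ 0.5359 -0.1097  0.1593]
tool_rot [-1.571 -0.     1.46 ]
contact_force [ 0.7023 -0.6382 -0.392 ]
torque [ 0.0067 -0.0093 -0.0098]
opening 0.0158
qpos [-3.4210e-01  4.3850e-01  1.5572e+00  1.0000e-04  1.1457e+00 -1.8021e+00]
```

View pics/f2.png

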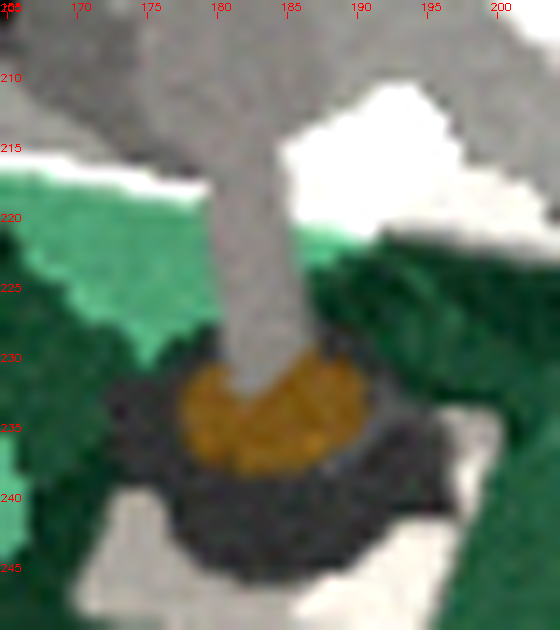

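```bash
python3 -m creep '[{"dx":-0.0005,"dy":0.001,"dz":0,"rx":0,"ry":0,"rz":0,"gripper":0},{"dx":-0.0005,"dy":0.002,"dz":0,"rx":0,"ry":0,"rz":0,"gripper":0},{"dx":-0.0005,"dy":0.0025,"dz":0,"rx":0,"ry":0,"rz":0,"gripper":0},{"dx":-0.0005,"dy":0.0025,"dz":0,"rx":0,"ry":0,"rz":0,"gripper":0}]'
python3 -m creep '[{"dx":0,"dy":0.0003,"dz":0,"rx":0,"ry":0,"rz":0,"gripper":0},{"dx":0,"dy":0.0006,"dz":0,"rx":0,"ry":0,"rz":0,"gripper":0},{"dx":0,"dy":0.0006,"dz":0,"rx":0,"ry":0,"rz":0,"gripper":0}]'
python3 -m creep '[{"dx":0,"dy":0.0003,"dz":0,"rx":0,"ry":0,"rz":0,"gripper":0},{"dx":0,"dy":0.0006,"dz":0,"rx":0,"ry":0,"rz":0,"gripper":0},{"dx":0,"dy":0.0006,"dz":0,"rx":0,"ry":0,"rz":0,"gripper":0}]'
```

```text
time: 6.5
tool_pos: [0.5357, -0.1102, 0.1567]
tool_rot: [-1.571, -0.0, 1.46]
contact_force: [-0.4, -1.4, -0.5]
opening: 0.016
time: 6.88
tool_pos: [0.5357, -0.1102, 0.1561]
tool_rot: [-1.571, -0.0, 1.46]
contact_force: [-0.6, 0.0, -0.5]
opening: 0.0154
time: 7.25
tool_pos: [0.5357, -0.1102, 0.1555]
tool_rot: [-1.571, -0.0, 1.46]
contact_force: [1.0, -0.7, -1.0]
opening: 0.016
```

```bash
python3 -m creep '[{"dx":0,"dy":0.0003,"dz":0,"rx":0,"ry":0,"rz":0,"gripper":0},{"dx":0,"dy":0.0006,"dz":0,"rx":0,"ry":0,"rz":0,"gripper":0},{"dx":0,"dy":0.0006,"dz":0,"rx":0,"ry":0,"rz":0,"gripper":0}]'
python3 -m creep '[{"dx":0,"dy":0.0003,"dz":0,"rx":0,"ry":0,"rz":0,"gripper":0},{"dx":0,"dy":0.0005,"dz":0,"rx":0,"ry":0,"rz":0,"gripper":0},{"dx":0,"dy":0.0005,"dz":0,"rx":0,"ry":0,"rz":0,"gripper":0}]'
```

```text
time: 7.62
tool_pos: [0.5357, -0.1102, 0.1549]
tool_rot: [-1.571, -0.0, 1.46]
contact_force: [-0.1, 0.3, -0.2]
opening: 0.0158
time: 8.0
tool_pos: [0.5357, -0.1102, 0.1544]
tool_rot: [-1.571, -0.0, 1.46]
contact_force: [-0.8, -0.1, -0.6]
opening: 0.0154
```

```bash
python3 -m creep '[{"dx":0,"dy":0.0003,"dz":0,"rx":0,"ry":0,"rz":0,"gripper":0},{"dx":0,"dy":0.0005,"dz":0,"rx":0,"ry":0,"rz":0,"gripper":0},{"dx":0,"dy":0.0005,"dz":0,"rx":0,"ry":0,"rz":0,"gripper":0}]'
```

```text
time: 8.38
tool_pos: [0.5357, -0.1102, 0.1539]
tool_rot: [-1.571, -0.0, 1.46]
contact_force: [-1.0, -0.8, -0.8]
opening: 0.0157
```

Tip is nominally at 0.0662 with no contact yet; I keep feeling down.

```bash
python3 -m creep '[{"dx":0,"dy":0.0003,"dz":0,"rx":0,"ry":0,"rz":0,"gripper":0},{"dx":0,"dy":0.0005,"dz":0,"rx":0,"ry":0,"rz":0,"gripper":0},{"dx":0,"dy":0.0005,"dz":0,"rx":0,"ry":0,"rz":0,"gripper":0}]'
```

```text
time: 8.75
tool_pos: [0.5357, -0.1102, 0.1534]
tool_rot: [-1.571, -0.0, 1.46]
contact_force: [-1.0, 0.2, -0.4]
opening: 0.0157
```

```bash
python3 -m creep '[{"dx":0,"dy":0.0003,"dz":0,"rx":0,"ry":0,"rz":0,"gripper":0},{"dx":0,"dy":0.0005,"dz":0,"rx":0,"ry":0,"rz":0,"gripper":0},{"dx":0,"dy":0.0005,"dz":0,"rx":0,"ry":0,"rz":0,"gripper":0}]'
```

```text
time: 9.12
tool_pos: [0.5357, -0.1102, 0.1529]
tool_rot: [-1.571, -0.0, 1.46]
contact_force: [-0.4, -0.3, -0.8]
opening: 0.0159
```

```bash
python3 -m creep '[{"dx":0,"dy":0.0003,"dz":0,"rx":0,"ry":0,"rz":0,"gripper":0},{"dx":0,"dy":0.0005,"dz":0,"rx":0,"ry":0,"rz":0,"gripper":0},{"dx":0,"dy":0.0005,"dz":0,"rx":0,"ry":0,"rz":0,"gripper":0}]'
```

```text
time: 9.5
tool_pos: [0.5357, -0.1102, 0.1524]
tool_rot: [-1.571, -0.0, 1.46]
contact_force: [0.8, -0.5, -0.9]
opening: 0.0158
```

```bash
python3 -m creep '[{"dx":0,"dy":0.0003,"dz":0,"rx":0,"ry":0,"rz":0,"gripper":0},{"dx":0,"dy":0.0005,"dz":0,"rx":0,"ry":0,"rz":0,"gripper":0},{"dx":0,"dy":0.0005,"dz":0,"rx":0,"ry":0,"rz":0,"gripper":0}]'
```

```text
time: 9.88
tool_pos: [0.5357, -0.1102, 0.1519]
tool_rot: [-1.571, -0.0, 1.46]
contact_force: [-0.2, 0.3, -0.9]
opening: 0.016
```

```bash
python3 -m creep '[{"dx":0,"dy":0.0003,"dz":0,"rx":0,"ry":0,"rz":0,"gripper":0},{"dx":0,"dy":0.0005,"dz":0,"rx":0,"ry":0,"rz":0,"gripper":0},{"dx":0,"dy":0.0005,"dz":0,"rx":0,"ry":0,"rz":0,"gripper":0}]'
```

```text
time: 10.25
tool_pos: [0.5357, -0.1102, 0.1514]
tool_rot: [-1.571, -0.0, 1.46]
contact_force: [-1.3, -0.5, -0.6]
opening: 0.0157
```

```bash
python3 -m creep '[{"dx":0,"dy":0.0003,"dz":0,"rx":0,"ry":0,"rz":0,"gripper":0},{"dx":0,"dy":0.0005,"dz":0,"rx":0,"ry":0,"rz":0,"gripper":0},{"dx":0,"dy":0.0005,"dz":0,"rx":0,"ry":0,"rz":0,"gripper":0}]'
```

```text
time: 10.62
tool_pos: [0.5357, -0.1101, 0.1509]
tool_rot: [-1.571, -0.0, 1.46]
contact_force: [0.7, -0.9, -0.5]
opening: 0.0154
```

```bash
python3 -m creep '[{"dx":0,"dy":0.0003,"dz":0,"rx":0,"ry":0,"rz":0,"gripper":0},{"dx":0,"dy":0.0005,"dz":0,"rx":0,"ry":0,"rz":0,"gripper":0},{"dx":0,"dy":0.0005,"dz":0,"rx":0,"ry":0,"rz":0,"gripper":0}]'
```

```text
time: 11.0
tool_pos: [0.5357, -0.1102, 0.1504]
tool_rot: [-1.571, -0.0, 1.46]
contact_force: [-0.2, 0.3, -0.3]
opening: 0.0158
```

```bash
python3 look.py g scene,160,200,50,50,9;  python3 - <<'E'
from h import *
import cv2
p=np.load('pics/sceneg.npz')['p'][205:250,165:205,::-1].astype(float)
im=np.clip((p-20)*2.2,0,255).astype('uint8')
f=14;im=cv2.resize(im,None,fx=f,fy=f,interpolation=cv2.INTER_CUBIC)
for i in range(0,40,5): cv2.putText(im,str(165+i),(i*f,10),0,.35,(0,0,255)); cv2.line(im,(i*f+f//2,12),(i*f+f//2,18),(0,0,255))
for i in range(0,45,5): cv2.putText(im,str(205+i),(0,i*f+f//2+4),0,.35,(0,0,255))
cv2.imwrite('pics/g2.png',im)
E
```

```text
time 11.05
tool_pos [ 0.5357 -0.1102  0.1504]
tool_rot [-1.5708e+00 -1.0000e-04  1.4600e+00]
contact_force [-0.3451  0.6691 -0.6385]
torque [ 0.0157 -0.0204 -0.0349]
opening 0.0158
qpos [-3.4300e-01  4.4780e-01  1.5690e+00  1.0000e-04  1.1247e+00 -1.8030e+00]
```

View pics/g2.png

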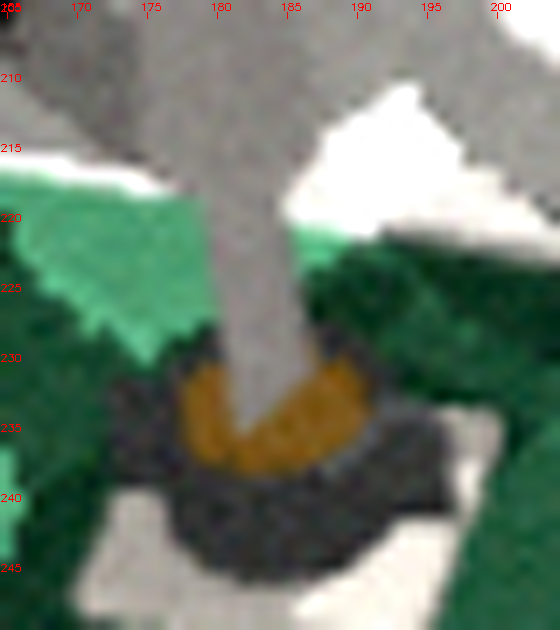

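```bash
python3 -m creep '[{"dx":0,"dy":0.0004,"dz":0,"rx":0,"ry":0,"rz":0,"gripper":0},{"dx":0,"dy":0.0008,"dz":0,"rx":0,"ry":0,"rz":0,"gripper":0},{"dx":0,"dy":0.0008,"dz":0,"rx":0,"ry":0,"rz":0,"gripper":0}]'
```

```text
time: 11.42
tool_pos: [0.5357, -0.1102, 0.1496]
tool_rot: [-1.571, -0.0, 1.46]
contact_force: [-0.7, -0.4, -0.6]
opening: 0.0159
```

```bash
python3 -m creep '[{"dx":0,"dy":0.0004,"dz":0,"rx":0,"ry":0,"rz":0,"gripper":0},{"dx":0,"dy":0.0007,"dz":0,"rx":0,"ry":0,"rz":0,"gripper":0},{"dx":0,"dy":0.0007,"dz":0,"rx":0,"ry":0,"rz":0,"gripper":0}]'
```

```text
time: 11.8
tool_pos: [0.5357, -0.1101, 0.1489]
tool_rot: [-1.571, -0.0, 1.46]
contact_force: [-0.2, -0.0, -0.5]
opening: 0.016
```

```bash
python3 -m creep '[{"dx":0,"dy":0.0003,"dz":0,"rx":0,"ry":0,"rz":0,"gripper":0},{"dx":0,"dy":0.0005,"dz":0,"rx":0,"ry":0,"rz":0,"gripper":0},{"dx":0,"dy":0.0005,"dz":0,"rx":0,"ry":0,"rz":0,"gripper":0}]'
```

```text
time: 12.18
tool_pos: [0.5357, -0.1102, 0.1484]
tool_rot: [-1.571, -0.0, 1.46]
contact_force: [-0.6, -0.4, -0.9]
opening: 0.016
```

```bash
python3 -m creep '[{"dx":0,"dy":0.0003,"dz":0,"rx":0,"ry":0,"rz":0,"gripper":0},{"dx":0,"dy":0.0005,"dz":0,"rx":0,"ry":0,"rz":0,"gripper":0},{"dx":0,"dy":0.0005,"dz":0,"rx":0,"ry":0,"rz":0,"gripper":0}]'
```

```text
time: 12.55
tool_pos: [0.5357, -0.1102, 0.1479]
tool_rot: [-1.571, -0.0, 1.46]
contact_force: [0.2, -0.6, -0.3]
opening: 0.0154
```

```bash
python3 -m creep '[{"dx":0,"dy":0.0003,"dz":0,"rx":0,"ry":0,"rz":0,"gripper":0},{"dx":0,"dy":0.0005,"dz":0,"rx":0,"ry":0,"rz":0,"gripper":0},{"dx":0,"dy":0.0005,"dz":0,"rx":0,"ry":0,"rz":0,"gripper":0}]'
```

```text
time: 12.92
tool_pos: [0.5357, -0.1102, 0.1474]
tool_rot: [-1.571, -0.0, 1.46]
contact_force: [0.2, -0.5, -0.8]
opening: 0.0158
```

```bash
python3 -m creep '[{"dx":0,"dy":0.0003,"dz":0,"rx":0,"ry":0,"rz":0,"gripper":0},{"dx":0,"dy":0.0005,"dz":0,"rx":0,"ry":0,"rz":0,"gripper":0},{"dx":0,"dy":0.0005,"dz":0,"rx":0,"ry":0,"rz":0,"gripper":0}]'
```

```text
time: 13.3
tool_pos: [0.5357, -0.1102, 0.1469]
tool_rot: [-1.571, -0.0, 1.46]
contact_force: [-0.1, 1.0, -0.0]
opening: 0.0157
```

```bash
python3 -m creep '[{"dx":0,"dy":0.0003,"dz":0,"rx":0,"ry":0,"rz":0,"gripper":0},{"dx":0,"dy":0.0005,"dz":0,"rx":0,"ry":0,"rz":0,"gripper":0},{"dx":0,"dy":0.0005,"dz":0,"rx":0,"ry":0,"rz":0,"gripper":0}]'
```

```text
time: 13.68
tool_pos: [0.5357, -0.1102, 0.1464]
tool_rot: [-1.571, -0.0, 1.46]
contact_force: [0.4, 0.4, -0.8]
opening: 0.0158
```

```bash
python3 -m creep '[{"dx":0,"dy":0.0003,"dz":0,"rx":0,"ry":0,"rz":0,"gripper":0},{"dx":0,"dy":0.0005,"dz":0,"rx":0,"ry":0,"rz":0,"gripper":0},{"dx":0,"dy":0.0005,"dz":0,"rx":0,"ry":0,"rz":0,"gripper":0}]'
```

```text
time: 14.05
tool_pos: [0.5358, -0.1102, 0.1461]
tool_rot: [-1.571, -0.0, 1.46]
contact_force: [-0.5, -0.0, 2.5]
opening: 0.0157
```

```bash
python3 -m creep '[{"dx":0,"dy":0.0003,"dz":0,"rx":0,"ry":0,"rz":0,"gripper":0},{"dx":0,"dy":0.0005,"dz":0,"rx":0,"ry":0,"rz":0,"gripper":0},{"dx":0,"dy":0.0005,"dz":0,"rx":0,"ry":0,"rz":0,"gripper":0}]'
```

```text
time: 14.42
tool_pos: [0.5359, -0.1102, 0.1458]
tool_rot: [-1.571, 0.0, 1.46]
contact_force: [-0.6, 0.4, 5.2]
opening: 0.0156
```

```bash
python3 -m creep '[{"dx":0,"dy":0.0003,"dz":0,"rx":0,"ry":0,"rz":0,"gripper":0},{"dx":0,"dy":0.0005,"dz":0,"rx":0,"ry":0,"rz":0,"gripper":0},{"dx":0,"dy":0.0005,"dz":0,"rx":0,"ry":0,"rz":0,"gripper":0}]'
```

```text
time: 14.8
tool_pos: [0.536, -0.1102, 0.1456]
tool_rot: [-1.572, 0.0, 1.46]
contact_force: [-0.8, 0.3, 7.1]
opening: 0.0163
```

```bash
python3 -m creep '[{"dx":0,"dy":0.0004,"dz":0,"rx":0,"ry":0,"rz":0,"gripper":0},{"dx":0,"dy":0.0007,"dz":0,"rx":0,"ry":0,"rz":0,"gripper":0},{"dx":0,"dy":0.0007,"dz":0,"rx":0,"ry":0,"rz":0,"gripper":0}]'; python3 look.py h
```

```text
time: 15.18
tool_pos: [0.5361, -0.1103, 0.1453]
tool_rot: [-1.572, 0.0, 1.46]
contact_force: [-1.8, 1.3, 9.0]
opening: 0.016
time 15.175
tool_pos [ 0.5361 -0.1103  0.1453]
tool_rot [-1.5723e+00  2.0000e-04  1.4600e+00]
contact_force [-1.8014  1.2743  9.0458]
torque [0.2574 0.4818 0.0272]
opening 0.016
qpos [-3.4300e-01  4.5310e-01  1.5760e+00  1.0000e-04  1.1110e+00 -1.8031e+00]
```

```bash
python3 -m creep '[{"dx":0,"dy":0.0002,"dz":0,"rx":0,"ry":0.05,"rz":0,"gripper":0},{"dx":0,"dy":0.0002,"dz":0,"rx":0,"ry":0.1,"rz":0,"gripper":0},{"dx":0,"dy":0.0002,"dz":0,"rx":0,"ry":0.15,"rz":0,"gripper":0},{"dx":0,"dy":0.0002,"dz":0,"rx":0,"ry":0.2,"rz":0,"gripper":0},{"dx":0,"dy":0.0002,"dz":0,"rx":0,"ry":0.2,"rz":0,"gripper":0}]'; python3 look.py h
```

```text
time: 15.8
tool_pos: [0.5361, -0.1101, 0.1452]
tool_rot: [-1.572, -0.0, 1.26]
contact_force: [-1.7, 2.0, 10.3]
opening: 0.0155
time 15.8
tool_pos [ 0.5361 -0.1101  0.1452]
tool_rot [-1.5724e+00 -3.0000e-04  1.2595e+00]
contact_force [-1.6685  2.0077 10.2627]
torque [ 0.3665  0.5497 -0.0105]
opening 0.0155
qpos [-3.4280e-01  4.5320e-01  1.5762e+00  4.0000e-04  1.1107e+00 -1.6025e+00]
```

```bash
python3 -m creep '[{"dx":0.0001,"dy":0,"dz":0.0002,"rx":0,"ry":0.05,"rz":0,"gripper":0},{"dx":0.0002,"dy":0,"dz":0.0003,"rx":0,"ry":0.1,"rz":0,"gripper":0},{"dx":0.0002,"dy":0,"dz":0.0003,"rx":0,"ry":0.15,"rz":0,"gripper":0},{"dx":0.0002,"dy":0,"dz":0.0003,"rx":0,"ry":0.2,"rz":0,"gripper":0},{"dx":0.0002,"dy":0,"dz":0.0003,"rx":0,"ry":0.2,"rz":0,"gripper":0}]'; python3 look.py h
```

```text
time: 16.42
tool_pos: [0.5361, -0.1099, 0.1452]
tool_rot: [-1.573, -0.001, 1.059]
contact_force: [-2.3, 1.6, 9.2]
opening: 0.0155
time 16.425
tool_pos [ 0.5361 -0.1099  0.1452]
tool_rot [-1.5727e+00 -7.0000e-04  1.0595e+00]
contact_force [-2.2939  1.6167  9.1556]
torque [0.2902 0.3985 0.0042]
opening 0.0155
qpos [-3.4250e-01  4.5270e-01  1.5768e+00  5.0000e-04  1.1101e+00 -1.4022e+00]
```

```bash
python3 -m creep '[{"dx":0,"dy":0.0001,"dz":0.0003,"rx":0,"ry":0.05,"rz":0,"gripper":0},{"dx":0,"dy":0.0001,"dz":0.0004,"rx":0,"ry":0.1,"rz":0,"gripper":0},{"dx":0,"dy":0.0001,"dz":0.0004,"rx":0,"ry":0.15,"rz":0,"gripper":0},{"dx":0,"dy":0.0001,"dz":0.0004,"rx":0,"ry":0.2,"rz":0,"gripper":0},{"dx":0,"dy":0.0001,"dz":0.0004,"rx":0,"ry":0.2,"rz":0,"gripper":0}]'; python3 look.py h
```

```text
time: 17.05
tool_pos: [0.536, -0.1097, 0.1452]
tool_rot: [-1.573, -0.001, 0.859]
contact_force: [-0.5, 2.1, 10.1]
opening: 0.0157
time 17.05
tool_pos [ 0.536  -0.1097  0.1452]
tool_rot [-1.5731e+00 -1.5000e-03  8.5940e-01]
contact_force [-0.5084  2.0756 10.1496]
torque [0.2929 0.2389 0.0409]
opening 0.0157
qpos [-3.4230e-01  4.5220e-01  1.5777e+00  6.0000e-04  1.1090e+00 -1.2020e+00]
```

```bash
python3 -m creep '[{"dx":0.0001,"dy":0.0001,"dz":0.0002,"rx":0,"ry":0.05,"rz":0,"gripper":0},{"dx":0.0001,"dy":0.0001,"dz":0.0003,"rx":0,"ry":0.1,"rz":0,"gripper":0},{"dx":0.0001,"dy":0.0001,"dz":0.0003,"rx":0,"ry":0.15,"rz":0,"gripper":0},{"dx":0.0001,"dy":0.0001,"dz":0.0003,"rx":0,"ry":0.2,"rz":0,"gripper":0},{"dx":0.0001,"dy":0.0001,"dz":0.0003,"rx":0,"ry":0.2,"rz":0,"gripper":0}]'; python3 look.py h scene,160,200,50,50,12
```

```text
time: 17.68
tool_pos: [0.536, -0.1095, 0.1452]
tool_rot: [-1.573, -0.002, 0.659]
contact_force: [-0.4, 1.5, 10.4]
opening: 0.0158
time 17.725
tool_pos [ 0.536  -0.1095  0.1452]
tool_rot [-1.573  -0.0022  0.6599]
contact_force [-0.3467  0.8095 11.0092]
torque [0.2702 0.125  0.0159]
opening 0.0159
qpos [-3.4190e-01  4.5190e-01  1.5783e+00  7.0000e-04  1.1083e+00 -1.0021e+00]
```

View pics/sceneh.png

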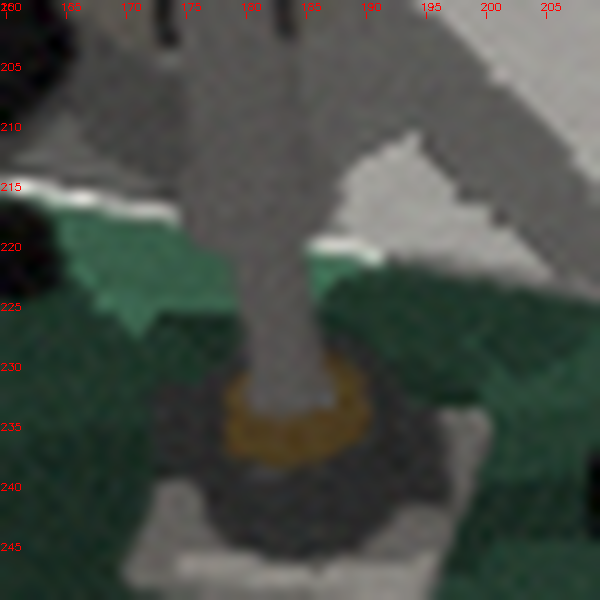

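```bash
python3 -m creep '[{"dx":0,"dy":0,"dz":0.0001,"rx":0,"ry":0.05,"rz":0,"gripper":0},{"dx":0,"dy":0,"dz":0.0002,"rx":0,"ry":0.1,"rz":0,"gripper":0},{"dx":0,"dy":0,"dz":0.0002,"rx":0,"ry":0.15,"rz":0,"gripper":0},{"dx":0,"dy":0,"dz":0.0002,"rx":0,"ry":0.2,"rz":0,"gripper":0},{"dx":0,"dy":0,"dz":0.0002,"rx":0,"ry":0.2,"rz":0,"gripper":0}]'; python3 look.py i
```

```text
time: 18.35
tool_pos: [0.5361, -0.1093, 0.1452]
tool_rot: [-1.573, -0.003, 0.459]
contact_force: [0.7, 0.7, 10.2]
opening: 0.0157
time 18.35
tool_pos [ 0.5361 -0.1093  0.1452]
tool_rot [-1.5728 -0.003   0.4594]
contact_force [ 0.6779  0.6852 10.1872]
torque [0.3119 0.0407 0.0377]
opening 0.0157
qpos [-3.4170e-01  4.5170e-01  1.5786e+00  8.0000e-04  1.1078e+00 -8.0150e-01]
```

```bash
python3 -m creep '[{"dx":0,"dy":0,"dz":0.0001,"rx":0,"ry":0.05,"rz":0,"gripper":0},{"dx":0,"dy":0,"dz":0.0001,"rx":0,"ry":0.1,"rz":0,"gripper":0},{"dx":0,"dy":0,"dz":0.0001,"rx":0,"ry":0.15,"rz":0,"gripper":0},{"dx":0,"dy":0,"dz":0.0001,"rx":0,"ry":0.18,"rz":0,"gripper":0},{"dx":0,"dy":0,"dz":0.0001,"rx":0,"ry":0.18,"rz":0,"gripper":0}]'; python3 look.py j scene,160,200,50,50,12
```

```text
time: 18.98
tool_pos: [0.5362, -0.1092, 0.1453]
tool_rot: [-1.572, -0.004, 0.28]
contact_force: [-0.2, 1.7, 9.9]
opening: 0.016
time 19.025
tool_pos [ 0.5362 -0.1092  0.1453]
tool_rot [-1.5724 -0.0036  0.2799]
contact_force [-0.5095  2.2754  9.7879]
torque [ 0.2496 -0.0715  0.0252]
opening 0.0158
qpos [-3.4150e-01  4.5160e-01  1.5786e+00  9.0000e-04  1.1075e+00 -6.2180e-01]
```

View pics/scenej.png

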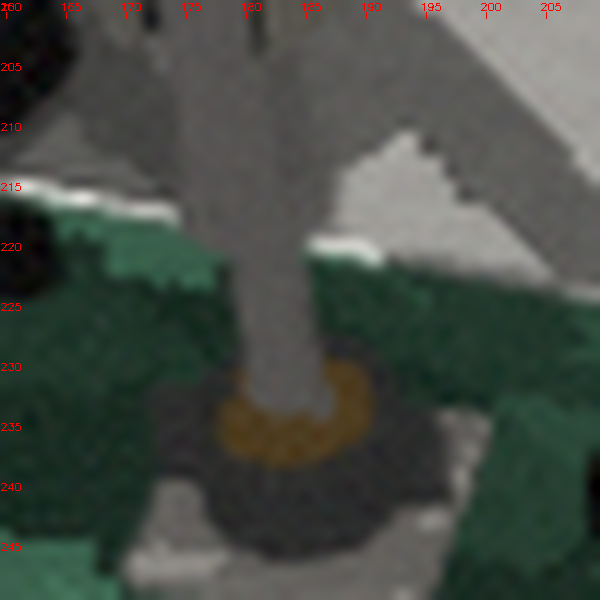

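```bash
python3 -m creep '[{"dx":0,"dy":0,"dz":0.0003,"rx":0,"ry":-0.06,"rz":0,"gripper":0},{"dx":0,"dy":-0.001,"dz":0.0003,"rx":0,"ry":-0.06,"rz":0,"gripper":0},{"dx":0,"dy":-0.003,"dz":0.0003,"rx":0,"ry":-0.06,"rz":0,"gripper":0},{"dx":0,"dy":-0.006,"dz":0.0003,"rx":0,"ry":-0.06,"rz":0,"gripper":0},{"dx":0,"dy":-0.012,"dz":0.0003,"rx":0,"ry":-0.06,"rz":0,"gripper":0},{"dx":0,"dy":-0.03,"dz":0.0003,"rx":0,"ry":-0.06,"rz":0,"gripper":0},{"dx":0,"dy":-0.048,"dz":0.0003,"rx":0,"ry":-0.06,"rz":0,"gripper":0},{"dx":0,"dy":-0.048,"dz":0.0003,"rx":0,"ry":-0.06,"rz":0,"gripper":0}]'; python3 look.py k
```

```text
time: 20.02
tool_pos: [0.5354, -0.1092, 0.1931]
tool_rot: [-1.572, -0.002, 0.34]
contact_force: [-0.3, 0.1, -0.6]
opening: 0.0156
time 20.025
tool_pos [ 0.5354 -0.1092  0.1931]
tool_rot [-1.5725 -0.0022  0.34  ]
contact_force [-0.2989  0.1185 -0.5918]
torque [-0.0808 -0.0275  0.0213]
opening 0.0156
qpos [-3.4140e-01  4.0350e-01  1.5128e+00  1.0000e-04  1.2225e+00 -6.8140e-01]
```

```bash
python3 -m creep '[{"dx":0.013,"dy":0,"dz":0.035,"rx":0,"ry":0.06,"rz":0,"gripper":0},{"dx":0.031,"dy":0,"dz":0.084,"rx":0,"ry":0.12,"rz":0,"gripper":0},{"dx":0.05,"dy":0,"dz":0.135,"rx":0,"ry":0.18,"rz":0,"gripper":0},{"dx":0.068,"dy":0,"dz":0.183,"rx":0,"ry":0.24,"rz":0,"gripper":0},{"dx":0.083,"dy":0,"dz":0.224,"rx":0,"ry":0.26,"rz":0,"gripper":0},{"dx":0.09,"dy":0,"dz":0.243,"rx":0,"ry":0.26,"rz":0,"gripper":0},{"dx":0.0923,"dy":0,"dz":0.2488,"rx":0,"ry":0.26,"rz":0,"gripper":0},{"dx":0.0923,"dy":0,"dz":0.2488,"rx":0,"ry":0.26,"rz":0,"gripper":0},{"dx":0.0923,"dy":0,"dz":0.2488,"rx":0,"ry":0.26,"rz":0,"gripper":0}]'; python3 look.py l scene,166,222,40,34,18 top,320,205,35,35,17
```

```text
time: 21.15
tool_pos: [0.5389, 0.1551, 0.1917]
tool_rot: [-1.571, 0.0, 0.079]
contact_force: [0.4, -0.3, -0.6]
opening: 0.0158
time 21.25
tool_pos [0.539  0.1553 0.1919]
tool_rot [-1.5709e+00 -1.0000e-04  7.8500e-02]
contact_force [-0.5021  0.089  -0.1367]
torque [-0.0986  0.0546  0.0049]
opening 0.0159
qpos [ 1.4400e-01  4.3200e-01  1.4707e+00 -1.0000e-04  1.2388e+00  6.5600e-02]
```

View pics/topl.png

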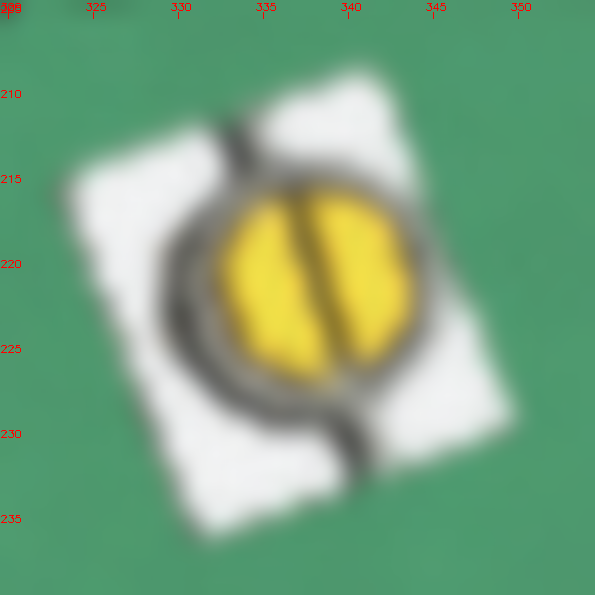

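View pics/scenel.png

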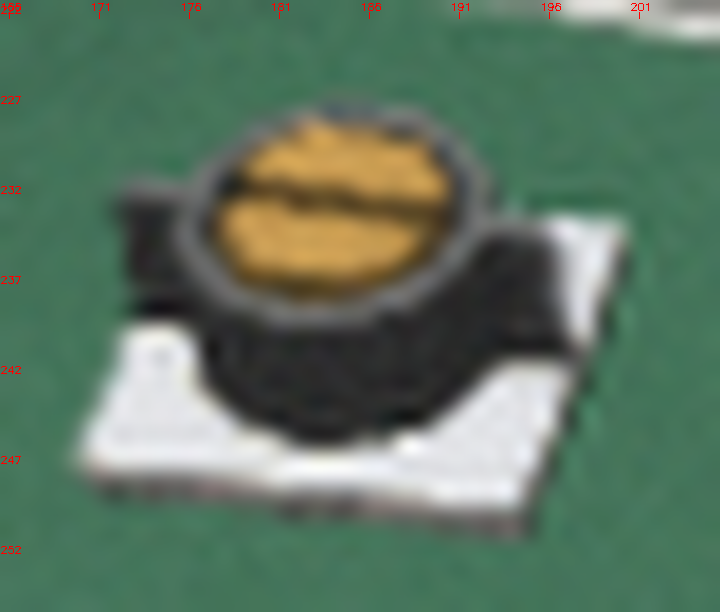

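```bash
python3 - <<'E'
from h import *
import cv2
from scipy.optimize import minimize
def fit(n,f,u0,v0,tag):
    p=np.load(f)['p'][:,:,0].astype(float)
    # sample world plane patch rectified at z=.066
    N=81;r=.0105;g=np.linspace(-r,r,N)
    c=atz(n,u0,v0,.066)
    X,Y=np.meshgrid(g,g);uv=np.array([[proj(n,c+[x,y,0])[:2] for x in g] for y in g])
    im=cv2.remap(p.astype('float32'),uv[...,0].astype('float32'),uv[...,1].astype('float32'),cv2.INTER_CUBIC)
    best=None
    for a in np.arange(0,np.pi,.005):
        for o in np.arange(-.003,.0031,.0003):
            d=-np.sin(a)*X+np.cos(a)*Y-o
            m=(abs(d)<.001)&(X**2+Y**2<.0095**2)
            s=im[m].mean()
            if best is None or s<best[0]: best=(s,a,o)
    print(tag,best)
fit('top','pics/top0.npz',338,220.8,'top before');fit('top','pics/topl.npz',338,220.8,'top now')
fit('scene','pics/scene0.npz',184.1,233.2,'sc before');fit('scene','pics/scenel.npz',184.1,233.2,'sc now')
def P(n,x,y,f,x0,y0,z): return atz(n,(x+.5)/f-.5+x0,(y+.5)/f-.5+y0,z)
# ridge outer centers, scene: left ridge top (125..180,~190), right ridge (~500-555,225)
E
```

```text
Traceback (most recent call last):
  File "h.py", line 13, in proj
    c=K(n);q=rot(c).T@(np.asarray(p)-c['xyz']);return np.array([q[0]/q[2]*c['fx']+c['cx'],q[1]/q[2]*c['fy']+c['cy'],q[2]])
  File "h.py", line 5, in K
    c=get_calibration(n);return c
ValueError: time passes only in moves, steps and waits
```

```bash
sed -i 's/^def K(n):/from functools import lru_cache\n@lru_cache\ndef K(n):/' h.py; cat > fit.py <<'E'
from h import *
import cv2,sys
def fit(n,f,u0,v0,tag):
    p=np.load(f)['p'][:,:,0].astype(float)
    N=61;r=.0105;g=np.linspace(-r,r,N)
    c=atz(n,u0,v0,.066)
    X,Y=np.meshgrid(g,g);uv=np.array([[proj(n,c+[x,y,0])[:2] for x in g] for y in g])
    im=cv2.remap(p.astype('float32'),uv[...,0].astype('float32'),uv[...,1].astype('float32'),cv2.INTER_CUBIC)
    best=None
    for a in np.arange(0,np.pi,.005):
        for o in np.arange(-.003,.0031,.0003):
            d=-np.sin(a)*X+np.cos(a)*Y-o
            s=im[(abs(d)<.001)&(X**2+Y**2<.0095**2)].mean()
            if best is None or s<best[0]: best=(s,a,o)
    print(tag,best)
if __name__=='__main__':
    t=sys.argv[1]
    fit('top',f'pics/top{t}.npz',338,220.8,'top');fit('scene',f'pics/scene{t}.npz',184.1,233.2,'scene')
E
python3 fit.py 0; python3 fit.py l
```

```text
top (np.float32(136.29028), np.float64(1.455), np.float64(0.000599999999999999))
scene (np.float32(82.68594), np.float64(1.46), np.float64(0.0011999999999999988))
top (np.float32(148.5787), np.float64(0.29), np.float64(-0.0006000000000000007))
scene (np.float32(101.119316), np.float64(0.33), np.float64(0.0011999999999999988))
```

```bash
python3 - <<'E'
from h import *
import cv2
def rect(n,f,u0,v0,z,W=.036,N=361):
    p=np.load(f)['p']; g=np.linspace(-W,W,N); c=atz(n,u0,v0,z)
    # homography from plane to pixels
    src=np.array([[-W,-W],[W,-W],[W,W],[-W,W]],'float32')
    dst=np.array([proj(n,c+[a,b,0])[:2] for a,b in src],'float32')
    H=cv2.getPerspectiveTransform(src,dst)
    X,Y=np.meshgrid(g,g);q=cv2.perspectiveTransform(np.stack([X,Y],-1).reshape(-1,1,2).astype('float32'),H).reshape(N,N,2)
    return cv2.remap(p,q[...,0],q[...,1],cv2.INTER_CUBIC),X,Y
for n,fs,u,v in(('top',('top0','topl'),338,221.8),('scene',('scene0','scenel'),185,240.5)):
  for f in fs:
    im,X,Y=rect(n,f'pics/{f}.npz',u,v,.046)
    best=[]
    r=im[...,0].astype('float32'); bl=cv2.GaussianBlur(r,(0,0),3)
    gx=cv2.Sobel(bl,cv2.CV_32F,1,0);gy=cv2.Sobel(bl,cv2.CV_32F,0,1)
    cands=[]
    from scipy.ndimage import map_coordinates
    N=361;W=.036;px=lambda a:(a+W)/(2*W)*(N-1)
    def score(th,cx,cy,parts=False):
        S=[]
        for nx,half,L in((0,.022,.025),(1,.025,.022),(2,.022,.025),(3,.025,.022)):
            ang=th+np.pi/2+ -nx*np.pi/2  # outward normal
            no=np.array([np.cos(ang),np.sin(ang)]);ta=np.array([-no[1],no[0]])
            s=np.linspace(-L*.85,L*.85,60)
            if nx%2==1: s=s[abs(s)>.006]
            pt=np.array([cx,cy])[:,None]+no[:,None]*half+ta[:,None]*s
            G=map_coordinates(gx,[px(pt[1]),px(pt[0])],order=1)*no[0]+map_coordinates(gy,[px(pt[1]),px(pt[0])],order=1)*no[1]
            S.append(-G.mean())
        return S
    from scipy.optimize import minimize
    rs=[]
    for th0 in(.33,.36,.39,.42,.45):
        o=minimize(lambda x:-sum(score(x[0]/10,x[1]/1000,x[2]/1000)),[th0*10,0,0],method='Nelder-Mead')
        rs.append((o.fun,o.x[0]/10,o.x[1],o.x[2]))
    print(f,min(rs),np.round(score(min(rs)[1],min(rs)[2]/1e3,min(rs)[3]/1e3),1))
    cv2.imwrite(f'pics/rect_{f}.png',im[::-1,:,::-1])
E
```

```text
top0 (np.float64(-195.99797270973409), np.float64(0.37047653669051045), np.float64(-1.2141110573387581), np.float64(3.4744576038965844)) [50.7 49.9 40.8 54.6]
topl (np.float64(-200.63794434020576), np.float64(0.3704823496657024), np.float64(-1.2272620029442805), np.float64(3.499982706074026)) [52.  50.8 41.8 56. ]
scene0 (np.float64(-188.77074450943036), np.float64(0.3688838532285021), np.float64(0.36750962553827154), np.float64(0.5861839754587297)) [13.  80.2 53.  42.6]
scenel (np.float64(-182.48301806058248), np.float64(0.3873478563836902), np.float64(0.7040433093474667), np.float64(-0.38059001496220984)) [ 6.4 83.7 50.  42.4]
```

View pics/rect_topl.png

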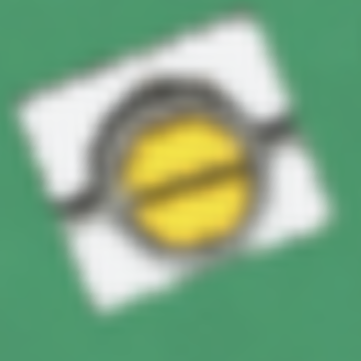

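```bash
python3 -m creep '[{"dx":-0.0034,"dy":0,"dz":-0.035,"rx":0,"ry":-0.06,"rz":0,"gripper":0},{"dx":-0.008,"dy":0,"dz":-0.085,"rx":0,"ry":-0.12,"rz":0,"gripper":0},{"dx":-0.013,"dy":0,"dz":-0.138,"rx":0,"ry":-0.18,"rz":0,"gripper":0},{"dx":-0.018,"dy":0,"dz":-0.19,"rx":0,"ry":-0.24,"rz":0,"gripper":0},{"dx":-0.0225,"dy":0,"dz":-0.235,"rx":0,"ry":-0.24,"rz":0,"gripper":0},{"dx":-0.0248,"dy":0,"dz":-0.258,"rx":0,"ry":-0.24,"rz":0,"gripper":0},{"dx":-0.0254,"dy":0.01,"dz":-0.2641,"rx":0,"ry":-0.24,"rz":0,"gripper":0},{"dx":-0.0254,"dy":0.025,"dz":-0.2641,"rx":0,"ry":-0.24,"rz":0,"gripper":0},{"dx":-0.0254,"dy":0.032,"dz":-0.2641,"rx":0,"ry":-0.24,"rz":0,"gripper":0},{"dx":-0.0254,"dy":0.032,"dz":-0.2641,"rx":0,"ry":-0.24,"rz":0,"gripper":0},{"dx":-0.0254,"dy":0.032,"dz":-0.2641,"rx":0,"ry":-0.24,"rz":0,"gripper":0}]'; python3 look.py m scene,160,200,50,50,12
```

```text
time: 22.62
tool_pos: [0.5349, -0.1083, 0.16]
tool_rot: [-1.571, -0.0, 0.321]
contact_force: [0.2, -0.3, -0.5]
opening: 0.0155
time 22.675
tool_pos [ 0.5349 -0.1085  0.1602]
tool_rot [-1.5712e+00 -8.0000e-04  3.2080e-01]
contact_force [-0.4173  0.4237 -0.6167]
torque [-0.0838  0.0383 -0.0218]
opening 0.0158
qpos [-3.4060e-01  4.3510e-01  1.5600e+00  2.0000e-04  1.1456e+00 -6.6140e-01]
```

View pics/scenem.png

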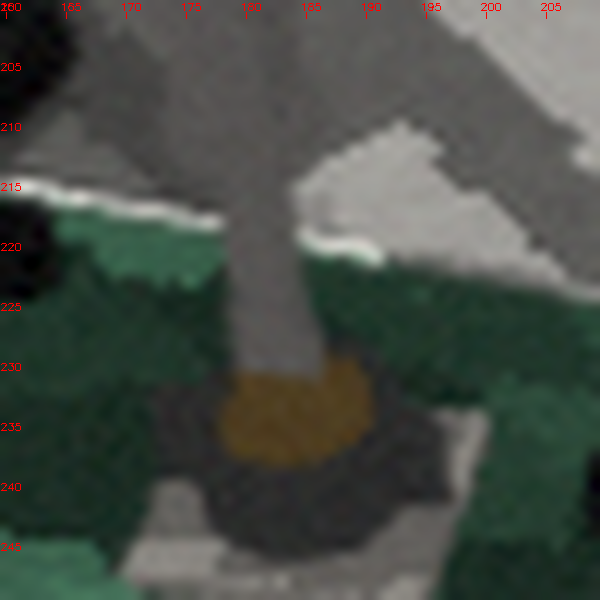

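```bash
python3 -m creep '[{"dx":0.0012,"dy":0,"dz":0.0005,"rx":0,"ry":0,"rz":0,"gripper":0},{"dx":0.0012,"dy":0.002,"dz":0.0005,"rx":0,"ry":0,"rz":0,"gripper":0},{"dx":0.0012,"dy":0.004,"dz":0.0005,"rx":0,"ry":0,"rz":0,"gripper":0},{"dx":0.0012,"dy":0.005,"dz":0.0005,"rx":0,"ry":0,"rz":0,"gripper":0}]'
python3 -m creep '[{"dx":0,"dy":0.0004,"dz":0,"rx":0,"ry":0,"rz":0,"gripper":0},{"dx":0,"dy":0.0008,"dz":0,"rx":0,"ry":0,"rz":0,"gripper":0}]'
```

```text
time: 23.18
tool_pos: [0.5355, -0.108, 0.1546]
tool_rot: [-1.571, 0.0, 0.32]
contact_force: [-1.0, -0.5, -0.4]
opening: 0.0161
time: 23.42
tool_pos: [0.5356, -0.108, 0.154]
tool_rot: [-1.571, -0.0, 0.32]
contact_force: [-0.0, 0.4, -0.7]
opening: 0.0157
```

```bash
python3 -m creep '[{"dx":0,"dy":0.0004,"dz":0,"rx":0,"ry":0,"rz":0,"gripper":0},{"dx":0,"dy":0.0008,"dz":0,"rx":0,"ry":0,"rz":0,"gripper":0}]'
```

```text
time: 23.68
tool_pos: [0.5356, -0.108, 0.1532]
tool_rot: [-1.571, -0.0, 0.32]
contact_force: [-0.4, -1.0, 0.1]
opening: 0.0159
```

```bash
python3 -m creep '[{"dx":0,"dy":0.0004,"dz":0,"rx":0,"ry":0,"rz":0,"gripper":0},{"dx":0,"dy":0.0008,"dz":0,"rx":0,"ry":0,"rz":0,"gripper":0}]'
```

```text
time: 23.92
tool_pos: [0.5356, -0.108, 0.1524]
tool_rot: [-1.571, -0.0, 0.32]
contact_force: [-0.4, 0.2, 0.0]
opening: 0.0156
```

```bash
python3 -m creep '[{"dx":0,"dy":0.001,"dz":0,"rx":0,"ry":0,"rz":0,"gripper":0},{"dx":0,"dy":0.002,"dz":0,"rx":0,"ry":0,"rz":0,"gripper":0},{"dx":0,"dy":0.003,"dz":0,"rx":0,"ry":0,"rz":0,"gripper":0},{"dx":0,"dy":0.004,"dz":0,"rx":0,"ry":0,"rz":0,"gripper":0},{"dx":0,"dy":0.005,"dz":0,"rx":0,"ry":0,"rz":0,"gripper":0},{"dx":0,"dy":0.0055,"dz":0,"rx":0,"ry":0,"rz":0,"gripper":0},{"dx":0,"dy":0.0055,"dz":0,"rx":0,"ry":0,"rz":0,"gripper":0}]'
```

```text
time: 24.8
tool_pos: [0.5356, -0.108, 0.1469]
tool_rot: [-1.571, -0.0, 0.32]
contact_force: [-0.2, 0.1, -1.3]
opening: 0.0159
```

```bash
python3 -m creep '[{"dx":0,"dy":0.0005,"dz":0,"rx":0,"ry":0,"rz":0,"gripper":0},{"dx":0,"dy":0.001,"dz":0,"rx":0,"ry":0,"rz":0,"gripper":0},{"dx":0,"dy":0.0014,"dz":0,"rx":0,"ry":0,"rz":0,"gripper":0},{"dx":0,"dy":0.0014,"dz":0,"rx":0,"ry":0,"rz":0,"gripper":0}]'
```

```text
time: 25.3
tool_pos: [0.5357, -0.108, 0.1459]
tool_rot: [-1.571, -0.001, 0.32]
contact_force: [-0.4, 0.7, 3.0]
opening: 0.0156
```

```bash
python3 -m creep '[{"dx":0,"dy":0.0006,"dz":0,"rx":0,"ry":0,"rz":0,"gripper":0},{"dx":0,"dy":0.0012,"dz":0,"rx":0,"ry":0,"rz":0,"gripper":0},{"dx":0,"dy":0.0016,"dz":0,"rx":0,"ry":0,"rz":0,"gripper":0},{"dx":0,"dy":0.0016,"dz":0,"rx":0,"ry":0,"rz":0,"gripper":0}]'; python3 look.py n
```

```text
time: 25.8
tool_pos: [0.5359, -0.1081, 0.1452]
tool_rot: [-1.572, -0.001, 0.32]
contact_force: [-2.5, 0.3, 9.9]
opening: 0.016
time 25.8
tool_pos [ 0.5359 -0.1081  0.1452]
tool_rot [-1.5718e+00 -1.3000e-03  3.2010e-01]
contact_force [-2.4923  0.287   9.8588]
torque [0.0402 0.663  0.0073]
opening 0.016
qpos [-0.3393  0.4522  1.5779 -0.      1.1098 -0.6594]
```

```bash
python3 -m creep '[{"dx":0,"dy":0.0001,"dz":0,"rx":0,"ry":-0.04,"rz":0,"gripper":0},{"dx":0,"dy":0.0001,"dz":0,"rx":0,"ry":-0.08,"rz":0,"gripper":0},{"dx":0,"dy":0.0001,"dz":0,"rx":0,"ry":-0.12,"rz":0,"gripper":0},{"dx":0,"dy":0.0001,"dz":0,"rx":0,"ry":-0.13,"rz":0,"gripper":0},{"dx":0,"dy":0.0001,"dz":0,"rx":0,"ry":-0.13,"rz":0,"gripper":0}]'; python3 look.py o scene,160,200,50,50,12
```

```text
time: 26.42
tool_pos: [0.5358, -0.1083, 0.1451]
tool_rot: [-1.572, -0.001, 0.45]
contact_force: [-3.0, -0.3, 11.4]
opening: 0.0156
time 26.475
tool_pos [ 0.5358 -0.1083  0.1451]
tool_rot [-1.5721e+00 -9.0000e-04  4.5010e-01]
contact_force [-3.2781 -0.0803 11.4175]
torque [-0.0011  0.7607 -0.039 ]
opening 0.0156
qpos [-3.3940e-01  4.5220e-01  1.5781e+00 -3.0000e-04  1.1098e+00 -7.8940e-01]
```

View pics/sceneo.png

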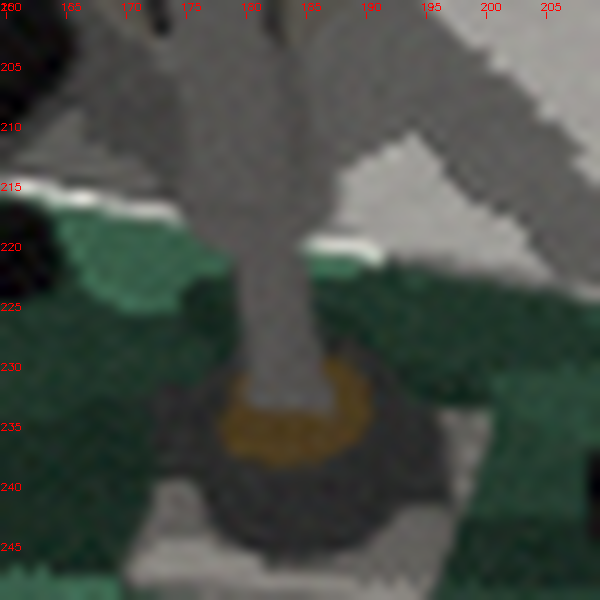

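```bash
python3 -m creep '[{"dx":0,"dy":0,"dz":0,"rx":0,"ry":0.05,"rz":0,"gripper":0},{"dx":0,"dy":-0.001,"dz":0,"rx":0,"ry":0.05,"rz":0,"gripper":0},{"dx":0,"dy":-0.003,"dz":0,"rx":0,"ry":0.05,"rz":0,"gripper":0},{"dx":0,"dy":-0.006,"dz":0,"rx":0,"ry":0.05,"rz":0,"gripper":0},{"dx":0,"dy":-0.012,"dz":0,"rx":0,"ry":0.05,"rz":0,"gripper":0},{"dx":0,"dy":-0.03,"dz":0,"rx":0,"ry":0.05,"rz":0,"gripper":0},{"dx":0,"dy":-0.048,"dz":0,"rx":0,"ry":0.05,"rz":0,"gripper":0},{"dx":0,"dy":-0.048,"dz":0,"rx":0,"ry":0.05,"rz":0,"gripper":0},{"dx":0,"dy":-0.048,"dz":0,"rx":0,"ry":0.05,"rz":0,"gripper":0}]'; python3 look.py p
```

```text
time: 27.6
tool_pos: [0.5352, -0.1079, 0.1912]
tool_rot: [-1.57, 0.001, 0.4]
contact_force: [0.3, -0.7, -0.2]
opening: 0.0159
time 27.6
tool_pos [ 0.5352 -0.1079  0.1912]
tool_rot [-1.5701e+00  6.0000e-04  4.0000e-01]
contact_force [ 0.3253 -0.714  -0.1694]
torque [-0.1117  0.0247 -0.0108]
opening 0.0159
qpos [-3.3930e-01  4.0650e-01  1.5136e+00  1.0000e-04  1.2224e+00 -7.3940e-01]
```

```bash
python3 -m creep '[{"dx":0.015,"dy":0,"dz":0.034,"rx":0,"ry":0.06,"rz":0,"gripper":0},{"dx":0.036,"dy":0,"dz":0.081,"rx":0,"ry":0.14,"rz":0,"gripper":0},{"dx":0.058,"dy":0,"dz":0.131,"rx":0,"ry":0.22,"rz":0,"gripper":0},{"dx":0.079,"dy":0,"dz":0.178,"rx":0,"ry":0.3,"rz":0,"gripper":0},{"dx":0.096,"dy":0,"dz":0.217,"rx":0,"ry":0.32,"rz":0,"gripper":0},{"dx":0.104,"dy":0,"dz":0.236,"rx":0,"ry":0.32,"rz":0,"gripper":0},{"dx":0.1069,"dy":0,"dz":0.2415,"rx":0,"ry":0.32,"rz":0,"gripper":0},{"dx":0.1069,"dy":0,"dz":0.2415,"rx":0,"ry":0.32,"rz":0,"gripper":0},{"dx":0.1069,"dy":0,"dz":0.2415,"rx":0,"ry":0.32,"rz":0,"gripper":0}]'; python3 look.py q scene,166,222,40,34,18 top,320,205,35,35,17; python3 fit.py q
```

```text
time: 28.72
tool_pos: [0.5402, 0.1548, 0.1917]
tool_rot: [-1.571, 0.0, 0.079]
contact_force: [-0.3, 0.0, 0.1]
opening: 0.016
time 28.825
tool_pos [0.5401 0.155  0.1919]
tool_rot [-1.5709 -0.      0.0785]
contact_force [-0.0529 -1.2882  0.5248]
torque [-0.0671  0.0354 -0.0139]
opening 0.0158
qpos [ 1.4310e-01  4.3390e-01  1.4677e+00 -1.0000e-04  1.2400e+00  6.4600e-02]
top (np.float32(146.45357), np.float64(0.38), np.float64(-0.0003000000000000008))
scene (np.float32(98.53601), np.float64(0.41000000000000003), np.float64(0.0011999999999999988))
```

View pics/topq.png

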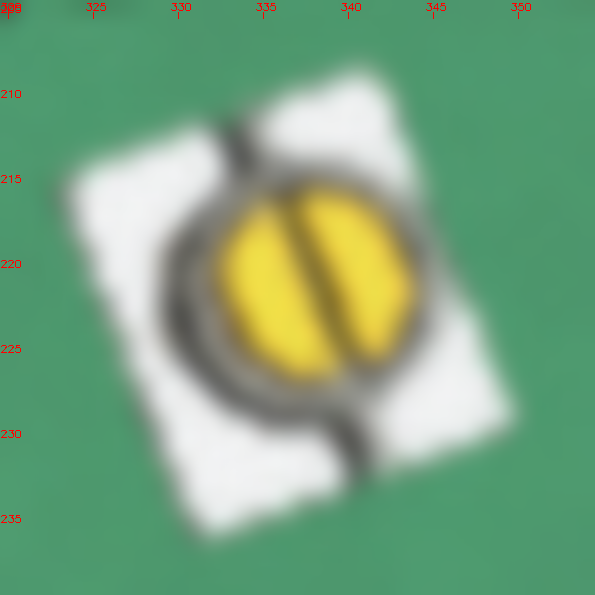

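View pics/sceneq.png

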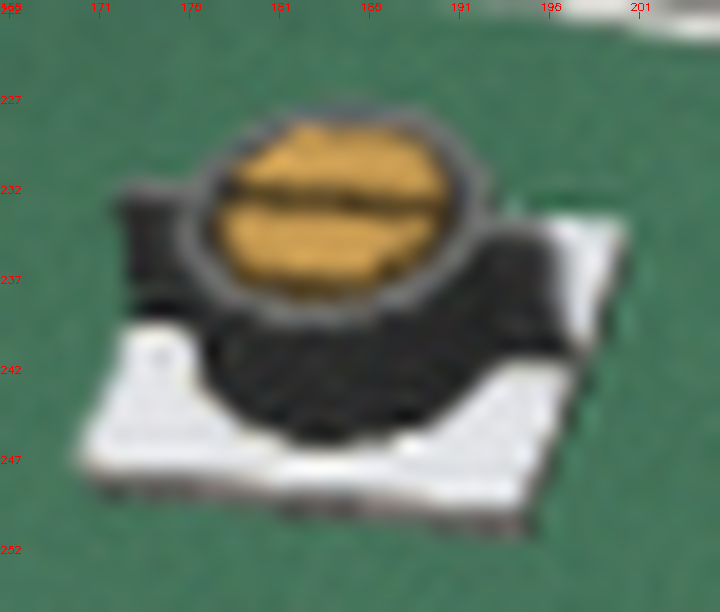

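```bash
python3 -m creep '[{"dx":-0.0004,"dy":0.02,"dz":0.0008,"rx":0,"ry":0,"rz":0,"gripper":0},{"dx":-0.0004,"dy":0.04,"dz":0.0008,"rx":0,"ry":0,"rz":0,"gripper":0},{"dx":-0.0004,"dy":0.042,"dz":0.0008,"rx":0,"ry":0,"rz":0,"gripper":0},{"dx":-0.0004,"dy":0.042,"dz":0.0008,"rx":0,"ry":0,"rz":0,"gripper":0}]'; python3 look.py r scene,210,100,90,100,6
```

```text
time: 29.32
tool_pos: [0.5399, 0.1565, 0.1504]
tool_rot: [-1.571, -0.001, 0.079]
contact_force: [1.1, -0.4, 0.1]
opening: 0.0157
time 29.375
tool_pos [0.5401 0.1567 0.1507]
tool_rot [-1.5706e+00 -1.5000e-03  7.9600e-02]
contact_force [-0.2397 -0.3047  0.0184]
torque [-0.016   0.0281 -0.022 ]
opening 0.0157
qpos [1.4600e-01 4.7290e-01 1.5256e+00 1.0000e-04 1.1416e+00 6.6400e-02]
```

View pics/scener.png

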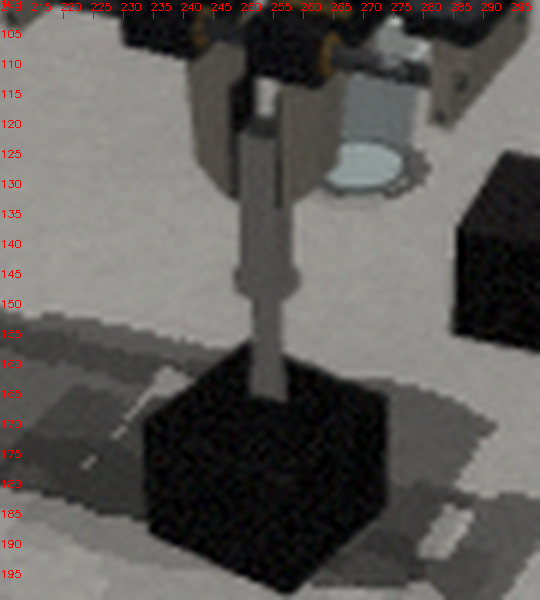

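```bash
python3 -m creep '[{"dx":-0.0003,"dy":0.003,"dz":-0.0005,"rx":0,"ry":0,"rz":0,"gripper":0},{"dx":-0.0003,"dy":0.006,"dz":-0.0005,"rx":0,"ry":0,"rz":0,"gripper":0},{"dx":-0.0003,"dy":0.008,"dz":-0.0005,"rx":0,"ry":0,"rz":0,"gripper":0},{"dx":-0.0003,"dy":0.01,"dz":-0.0005,"rx":0,"ry":0,"rz":0,"gripper":0},{"dx":-0.0003,"dy":0.012,"dz":-0.0005,"rx":0,"ry":0,"rz":0,"gripper":0}]'
```

```text
time: 30.0
tool_pos: [0.5393, 0.1564, 0.1377]
tool_rot: [-1.571, -0.0, 0.08]
contact_force: [0.1, -0.6, -0.5]
opening: 0.0157
```

```bash
python3 -m creep '[{"dx":0,"dy":0.003,"dz":0,"rx":0,"ry":0,"rz":0,"gripper":0},{"dx":0,"dy":0.009,"dz":0,"rx":0,"ry":0,"rz":0,"gripper":0},{"dx":0,"dy":0.015,"dz":0,"rx":0,"ry":0,"rz":0,"gripper":0},{"dx":0,"dy":0.02,"dz":0,"rx":0,"ry":0,"rz":0,"gripper":0},{"dx":0,"dy":0.024,"dz":0,"rx":0,"ry":0,"rz":0,"gripper":0}]'
```

```text
time: 30.62
tool_pos: [0.5391, 0.1563, 0.1134]
tool_rot: [-1.571, 0.0, 0.08]
contact_force: [0.5, -0.3, 0.2]
opening: 0.0159
```

```bash
python3 -m creep '[{"dx":0,"dy":0.006,"dz":0,"rx":0,"ry":0,"rz":0,"gripper":0},{"dx":0,"dy":0.012,"dz":0,"rx":0,"ry":0,"rz":0,"gripper":0},{"dx":0,"dy":0.017,"dz":0,"rx":0,"ry":0,"rz":0,"gripper":0},{"dx":0,"dy":0.0195,"dz":0,"rx":0,"ry":0,"rz":0,"gripper":0},{"dx":0,"dy":0.0205,"dz":0,"rx":0,"ry":0,"rz":0,"gripper":0},{"dx":0,"dy":0.0205,"dz":0,"rx":0,"ry":0,"rz":0,"gripper":0}]'
```

```text
time: 31.38
tool_pos: [0.5394, 0.1563, 0.0934]
tool_rot: [-1.571, -0.0, 0.08]
contact_force: [0.4, -0.4, -0.4]
opening: 0.0159
```

```bash
python3 -m creep '[{"dx":0,"dy":0.0004,"dz":0,"rx":0,"ry":0,"rz":0,"gripper":0},{"dx":0,"dy":0.0008,"dz":0,"rx":0,"ry":0,"rz":0,"gripper":0},{"dx":0,"dy":0.0008,"dz":0,"rx":0,"ry":0,"rz":0,"gripper":0}]'
```

```text
time: 31.75
tool_pos: [0.5393, 0.1564, 0.0926]
tool_rot: [-1.571, -0.0, 0.08]
contact_force: [-0.2, 0.1, -0.7]
opening: 0.0155
```

```bash
python3 -m creep '[{"dx":0,"dy":0.0004,"dz":0,"rx":0,"ry":0,"rz":0,"gripper":0},{"dx":0,"dy":0.0008,"dz":0,"rx":0,"ry":0,"rz":0,"gripper":0},{"dx":0,"dy":0.001,"dz":0,"rx":0,"ry":0,"rz":0,"gripper":0},{"dx":0,"dy":0.001,"dz":0,"rx":0,"ry":0,"rz":0,"gripper":0}]'
```

```text
time: 32.25
tool_pos: [0.5393, 0.1563, 0.0915]
tool_rot: [-1.571, -0.0, 0.08]
contact_force: [-0.2, 0.4, -0.1]
opening: 0.0159
```

```bash
python3 -m creep '[{"dx":0,"dy":0.0004,"dz":0,"rx":0,"ry":0,"rz":0,"gripper":0},{"dx":0,"dy":0.0004,"dz":0,"rx":0,"ry":0,"rz":0,"gripper":0}]'; python3 -m creep '[{"dx":0,"dy":0,"dz":0,"rx":0,"ry":0,"rz":0,"gripper":0.25},{"dx":0,"dy":0,"dz":0,"rx":0,"ry":0,"rz":0,"gripper":0.5},{"dx":0,"dy":0,"dz":0,"rx":0,"ry":0,"rz":0,"gripper":0.7},{"dx":0,"dy":0,"dz":0,"rx":0,"ry":0,"rz":0,"gripper":0.7},{"dx":0,"dy":0,"dz":0,"rx":0,"ry":0,"rz":0,"gripper":0.7}]'
```

```text
time: 32.5
tool_pos: [0.5393, 0.1563, 0.0915]
tool_rot: [-1.571, -0.0, 0.08]
contact_force: [-1.4, -0.7, 4.3]
opening: 0.0159
time: 33.12
tool_pos: [0.5392, 0.1563, 0.0911]
tool_rot: [-1.571, 0.0, 0.08]
contact_force: [0.2, 0.6, -0.6]
opening: 0.0584
```

Flange contact was felt (4.3 N) and the tool released. Next I rise and move away.

```bash
python3 -m creep '[{"dx":0,"dy":-0.01,"dz":0,"rx":0,"ry":0,"rz":0,"gripper":0.7},{"dx":0,"dy":-0.04,"dz":0,"rx":0,"ry":0,"rz":0,"gripper":0.7},{"dx":0,"dy":-0.09,"dz":0,"rx":0,"ry":0,"rz":0,"gripper":0.7},{"dx":-0.04,"dy":-0.13,"dz":0.03,"rx":0,"ry":0,"rz":0,"gripper":0.7},{"dx":-0.08,"dy":-0.13,"dz":0.08,"rx":0,"ry":0,"rz":0,"gripper":0.7},{"dx":-0.12,"dy":-0.13,"dz":0.13,"rx":0,"ry":0,"rz":0,"gripper":0.7},{"dx":-0.15,"dy":-0.13,"dz":0.17,"rx":0,"ry":0,"rz":0,"gripper":0.7},{"dx":-0.16,"dy":-0.13,"dz":0.2,"rx":0,"ry":0,"rz":0,"gripper":0.7},{"dx":-0.16,"dy":-0.13,"dz":0.2,"rx":0,"ry":0,"rz":0,"gripper":0.7},{"dx":-0.16,"dy":-0.13,"dz":0.2,"rx":0,"ry":0,"rz":0,"gripper":0.7},{"dx":-0.16,"dy":-0.13,"dz":0.2,"rx":0,"ry":0,"rz":0,"gripper":0.7}]'; python3 look.py s scene,0,0,512,384,1 top,0,0,512,384,1; python3 fit.py s; python3 - <<'E'
import cv2,numpy as np
p=np.load('pics/scenes.npz')['p'][:,:,::-1]
a=cv2.resize(p[130:200,220:290],None,fx=6,fy=6,interpolation=2);b=cv2.resize(p[210:280,100:170],None,fx=1,fy=1)
t=np.load('pics/tops.npz')['p'][:,:,::-1]
c=cv2.resize(t[195:245,190:250],(504,420),interpolation=2)
cv2.imwrite('pics/fin1.png',np.hstack([a,c])[:,:800]); cv2.imwrite('pics/fin2.png',cv2.resize(t,(800,600)));cv2.imwrite('pics/fin3.png',cv2.resize(p,(800,600)))
E
```

```text
time: 34.5
tool_pos: [0.3644, 0.342, 0.2213]
tool_rot: [-1.571, -0.0, 0.078]
contact_force: [-0.1, -0.6, -0.9]
opening: 0.0645
time 34.6
tool_pos [0.3644 0.3421 0.2212]
tool_rot [-1.5708 -0.      0.0784]
contact_force [-0.4905  0.0268 -0.261 ]
torque [-0.0552  0.054   0.001 ]
opening 0.0641
qpos [ 0.6005  0.2964  1.5921 -0.      1.253   0.5221]
top (np.float32(146.28972), np.float64(0.39), np.float64(-0.0003000000000000008))
scene (np.float32(92.29451), np.float64(0.405), np.float64(0.0011999999999999988))
```

View pics/fin1.png

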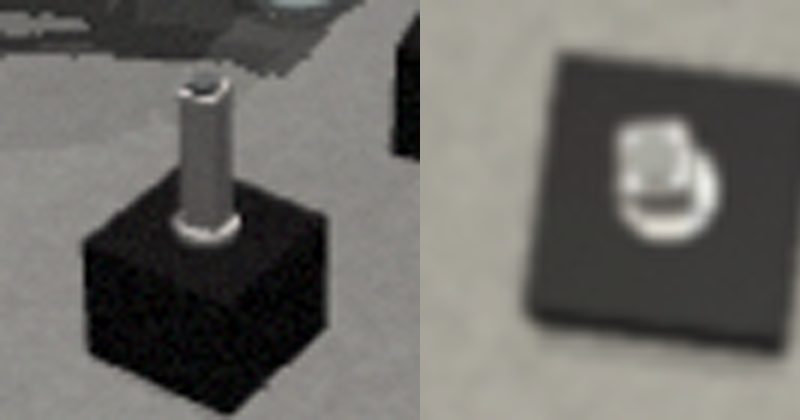

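View pics/fin3.png

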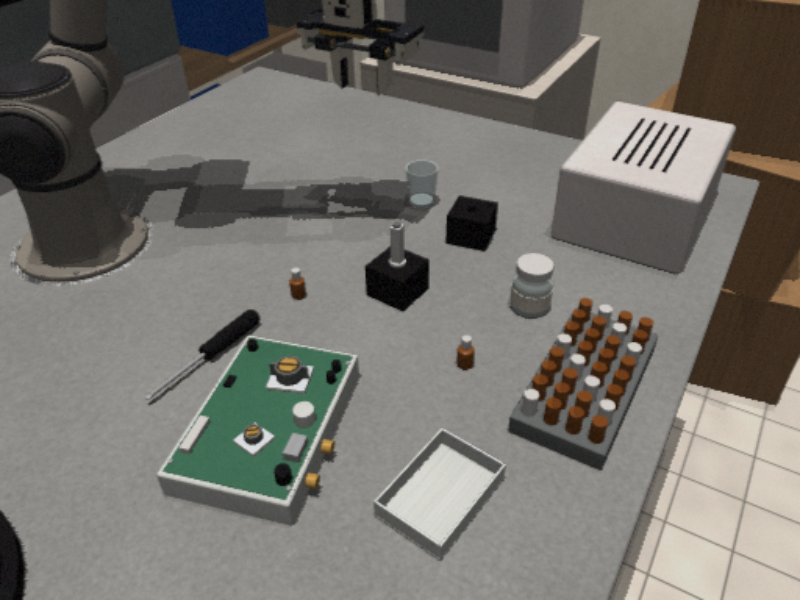

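The tool stands upright with its flange on the stand's top at (397,255). The slot lines up with the ridges at (290,368), nothing else has moved, and the arm is clear.

```bash
python3 -c "
from cell import robot
print(robot.hand_in())"
```

```text
the job is handed in; nothing more can be done
None
```

I seated the tool in the wide trimmer, turned the slug into line with the ridges and put the tool back upright in its stand. The job was handed in at about 34.6 s.

- **Seating:** the blade went past the slug's top (about 0.5 mm above the collar's mouth) without resistance and reached the bottom of the slot 8 mm below it.
- **Pushing and turning:** the wrist read 9–11.5 N downward at each check during both turns, with sideways force up to about 3 N.
- **First turn:** it overshot. From the stand, the cameras put the slot at about -0.06 rad.
- **Correction:** I went back in under the same push and turned it back.
- **Final angle:** the cameras read the slot at 0.39 and 0.405 rad. They put the ridge line between 0.365 and 0.40 rad, depending on camera and method. That leaves about +0.02 rad of error, good to roughly 0.03 rad because the readings disagree by that much.
- **Last pictures:** the tool stands upright with its flange on the stand, and the arm is clear. The narrow trimmer and the other things look unmoved by eye.

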